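# Shut the scissors and pack them away in the mending case

## Task

Put the scissors away: shut them, lay them flat in their cut-out in the open mending case, blades in the narrow slot, and swing the lid fully closed. Leave the things standing round about where they are.

Things in the scene. Friction and masses are not known exactly. Their poses are not given: they have to be found in the camera images.
- case: grey hard-shell mending case, lower half 106 (x) x 234 (y) x 22 mm high, fixed to the worktop; origin at the centre of its underside, y along it, z up; lid hinged along its -x edge. Black foam inside, its top 21 mm above the worktop, has a cut-out for the shut scissors; four round thread bobbins are sunk flush in the foam beside the blade slot
- pocket (a point): point on the cut-out's floor over the case's origin, 7 mm above the worktop, axes as the case. The cut-out: a handle pocket 94 mm wide (x -47 to 47) for y -36 to 103 mm, joined to a blade slot 26 mm wide (x -13 to 13) for y -105 to -36 mm. Shut scissors lie home with their origin here and axes parallel to the case's, blades to -y
- lid_hinge (a point): middle of the lid's hinge line, in the case's frame at x = -53, y = 0, z = 22 mm; the hinge line runs along the case's y
- lid_tab (a point): grip point on the black pull tab in the middle of the lid's free edge, 121 mm from the hinge line, 6 mm above it when closed. Tab 30 mm wide (along the hinge line), 6 mm thick, sticking out 22 mm; pinched by its two sides it can turn between the fingers as the lid swings. Grey lid 106 x 234 x 11 mm, outer face 11 mm above the hinge line when closed
- lid (a joint): lid angle, rad: 0 closed on the case, 1.57 upright, 2.5 leaning fully back (its stop); it starts at 2.25 to 2.45. The hinge is stiff (about 0.08 N m; the lid weighs 0.09 kg), so the lid stays at whatever angle it is left
- scissors: scissors, red finger rings, steel blades, 199 mm long, 87 wide when shut, 0.07 kg, loose, flat; origin under their middle, y along the fixed half: blade tip -100, pivot 5, rings 37 to 98 mm. Rings 9 mm thick (z 0 to 9). Shut blades and shanks 16 mm wide (x -8 to 8), z 3 to 6.5 mm, y -100 to 35 mm; the bare shank (y 5 to 35 mm) is nearest the centre of mass
- scissors_half (a joint): opening angle of the scissors, rad: 0 shut, starts at 0.35 to 0.65. The other half turns clockwise seen from above as it opens: its ring swings out to +x, its blade to -x of the scissors' frame. Light hinge (0.02 N m) that stays as left; squeezing the two blades or the two shanks from outside shuts it
- tape_roll: roll of cream masking tape lying flat, 98 mm across, 25 mm high, loose bystander; origin at the centre of its underside
- button_tin: flat round gold tin, 86 mm across, 40 mm high, loose bystander; origin at the centre of its underside
- starch_spray: spray can with a green cap, 52 mm across, 171 mm high, standing loose, bystander; origin at the centre of its underside

How it is judged:
By the outcome, as a careful person would: the job done as asked, in the order asked, and still so for the second after the job is handed in, with the robot touching nothing.
It also fails if it takes over 70 s, if anything falls off the work surface, if the arm or the gripper's body presses on something with over 40 N, if the wrist force passes 120 N, or if a joint passes its speed limit or range.

## Robot

A 6-joint arm with a two-finger parallel gripper is mounted at the origin on a cart in front of the work surface, level with it; the furniture and walls round the work are solid. World frame = base frame: x ahead of the robot, y to its left, z up, the work surface at z = 0. Lengths are in m, angles in rad, forces in N, time in s.
With the tool pointing down it reaches from about 0.4 to 0.925 m from the base axis. Payload 3.4 kg.
Tool frame: the origin (TCP) lies at the very end of the fingers, on their centre line; the grasp point (between the pads) lies 19 mm behind it (env.hold_point_z is the distance from the TCP to the grasp point, in m); x points along the fingers, y is the direction in which the jaws open and shut, and the axes are right-handed (so a half turn about x gives the same grasp; the last joint's range is limited). The gripper opens to 85 mm and grips with 20 to 120 N. Pads are 22 mm wide; open, the fingers measure 114 mm over their backs; the gripper's body (76 mm by 85 mm) begins 54 mm behind the grasp point. The pads swing forward as they close: fully open they stand 13 mm farther back than shut.
Start: joints at [1.155, 0.307, 1.506, -0, 1.328, -0.073], TCP at [0.193, 0.542, 0.231] pointing down, gripper open.
Joint ranges: [-3.12, 3.12], [-1.05, 2.28], [0.14, 2.33], [-1.42, 4.57], [0.1, 2.73], [-2.68, 2.68]. Speed limits (rad/s): [2.57, 2.57, 3.14, 3.14, 3.14, 3.14].

## Interface

Orientations are given as a 3x3 rotation matrix whose columns are the frame's x, y, z axes.
In Python, from station import monitor, optics, env gives the robot as it stands.
- The arm moves only by the tool jog_arm, never from a script. Its argument "deltas" is a list of rows, each a list of 6 numbers: the shift along the tool's x, y, z in m, then the turn, a rotation vector about the tool's x, y, z in degrees. A call has 1 to 12 rows; each row shifts and turns the commanded pose from where the row before left it, along the tool's axes as they then stand; what a row does not reach is not made up. A row lasts 1/12 s, in which the tool goes at most 41.7 mm and 7.16 degrees, less where a joint would pass 70% of its speed; a pose out of reach is approached as far as the arm can. A call with a gripper value outside its range is refused whole. "grip" is the finger opening in m, from 0 to 0.0854, set as the call begins (left out, the last holds). The fingers move at their own pace and stop on an object; the grip force is fixed at half the most. Time passes only in rows, so rows that do not move let the fingers close. It gives the time, the measured TCP pose, the force and the opening at its end, in the units of the state.
- monitor.read_state(): the state, without advancing time (a new reading comes with each control period).
- optics.camera(name): name is "scene" or "top" or "wrist"; returns (picture, depth): 480x640x3 uint8, red, green, blue; 480x640 float32, m along the optical axis (not along the pixel's ray), 0 where there is no reading.
- optics.camera_params(name): a dict with "fx", "fy", "cx", "cy" (pixels), "k1" (the pictures are not rectified: a ray, as slopes to the right and down, at radius r is drawn at 1 + k1 r^2 times it, then the intrinsics apply), "R" (3x3) and "t" (3): a world point X has camera coordinates R X + t. Camera axes: x right, y down, z forward; pixel columns grow to the right and rows downward; lengths in m; the calibration is good to about 2 mm. A picture is of the moment at which its call begins: read the wrist's pose just before it. camera_params takes no time and is no camera call; for the wrist camera it gives the pose at the moment of the call.
- env.sign_off(): hands the job in, once; it reports no verdict.
The state is a dict: "t": time; "q": joint angles; "dq": joint speeds; "joint_efforts": joint torques, N m; "tool_pos": TCP position; "tool_rot": TCP orientation; "wrist_force": force on the tool from outside, world axes, zero at the start; "ft_torque": the same for the moment, N m; "width": finger opening in m.
Only numpy, scipy, OpenCV 4.12 (cv2) and the standard library are available. Lean on these libraries where they do the work, as an engineer would, in place of code of your own. Each camera call takes 0.05 s, during which the arm holds its last target.

## Working session

There is one attempt and no reset: what is moved stays moved. The work goes in short steps, Python scripts to look and compute and a tool call to move; the robot and the scene stay as the last step left them, time stands still between calls to the robot, and variables do not carry over. Pictures are saved under pics/ and viewed, and the job is handed in when it is done.

Besides the shell and the picture viewer there is one more tool, called after ">>>" as name(argument=value, ...) on one line, values as JSON. jog_arm: Moves the arm, as the interface text tells. Its arguments: {"type":"object","properties":{"deltas":{"type":"array","items":{"type":"array","items":{"type":"number"}}},"grip":{"type":"number"}},"required":["deltas"]}

```bash
ls; mkdir -p pics; cat > h.py <<'E'
import numpy as np, cv2
from station import monitor, optics, env
def shot(n,f):
    p,d=optics.camera(n); P=optics.camera_params(n)
    cv2.imwrite(f'pics/{f}.png',cv2.cvtColor(p,cv2.COLOR_RGB2BGR)); np.savez(f'pics/{f}.npz',p=p,d=d,**{k:np.array(v) for k,v in P.items()})
    return p,d,P
def load(f):
    z=np.load(f'pics/{f}.npz'); return z['p'],z['d'],{k:z[k] for k in ('fx','fy','cx','cy','k1','R','t')}
def rays(P,uv):
    K=np.array([[P['fx'],0,P['cx']],[0,P['fy'],P['cy']],[0,0,1.]],float)
    s=cv2.undistortPoints(np.array(uv,float).reshape(-1,1,2),K,np.array([float(P['k1']),0,0,0])).reshape(-1,2)
    return np.c_[s,np.ones(len(s))]
def onplane(P,uv,z):
    R=np.array(P['R']);t=np.array(P['t']); d=rays(P,uv)@R; o=-R.T@t
    return o+d*((z-o[2])/d[:,2])[:,None]
def pts(P,d,uv):
    uv=np.array(uv); r=rays(P,uv); zz=d[uv[:,1].astype(int),uv[:,0].astype(int)]
    return (r*zz[:,None]-np.array(P['t']))@np.array(P['R'])
E
python3 - <<'E'
from h import *
s=monitor.read_state(); print(s)
for n in ('top','scene','wrist'):
    p,d,P=shot(n,n+'0'); print(n,{k:np.round(v,3).tolist() for k,v in P.items()})
E
```

```text
pics
{'t': 0.0, 'q': array([ 1.15448515e+00,  3.07538317e-01,  1.50770433e+00, -2.26301358e-05,
        1.32839696e+00, -7.35265068e-02]), 'dq': array([-2.04021192e-04,  2.08020056e-04,  3.13675326e-04, -3.77260384e-04,
        7.52929888e-04, -8.95094847e-05]), 'joint_efforts': array([ 2.33498431e-03, -4.57548773e+01, -2.51914930e+01,  1.58041726e-04,
        1.33093831e-02,  2.49198465e-06]), 'tool_pos': array([0.19301826, 0.54087417, 0.23038924]), 'tool_rot': array([[-8.07676201e-04,  3.36105092e-01,  9.41824142e-01],
       [-1.88100500e-03,  9.41822273e-01, -3.36106038e-01],
       [-9.99997905e-01, -2.04304077e-03, -1.28472076e-04]]), 'wrist_force': array([ 0.05382254, -0.56181977, -0.27986607]), 'ft_torque': array([-0.00016244, -0.01077859, -0.05061042]), 'width': 0.08565532171173569}
top {'fx': 445.93, 'fy': 445.93, 'cx': 311.938, 'cy': 239.051, 'k1': -0.114, 'R': [[0.01, -1.0, 0.026], [-0.985, -0.015, -0.172], [0.173, -0.024, -0.985]], 't': [0.024, 0.541, 0.823]}
scene {'fx': 542.602, 'fy': 542.602, 'cx': 315.961, 'cy': 246.977, 'k1': 0.016, 'R': [[0.224, -0.974, 0.014], [-0.695, -0.17, -0.698], [0.683, 0.147, -0.716]], 't': [-0.087, 0.4, 0.562]}
wrist {'fx': 416.331, 'fy': 416.331, 'cx': 326.528, 'cy': 236.503, 'k1': -0.079, 'R': [[0.337, 0.942, -0.001], [0.909, -0.325, 0.262], [0.247, -0.089, -0.965]], 't': [-0.575, -0.035, 0.378]}
```

View pics/top0.png

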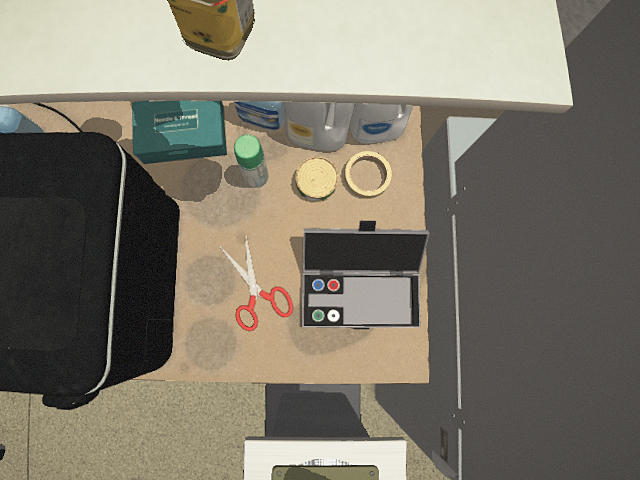

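View pics/scene0.png

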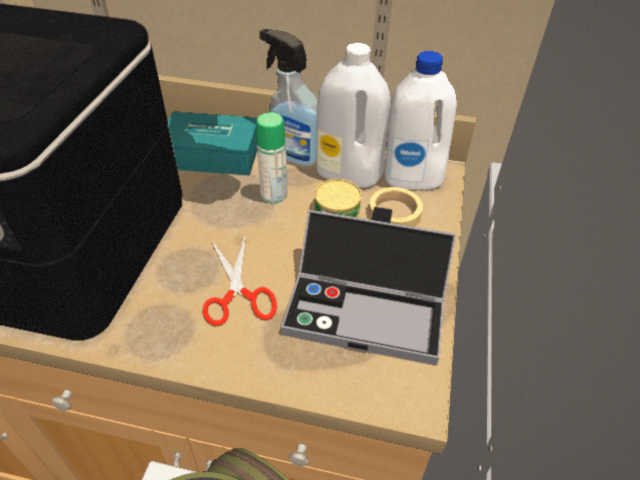

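View pics/wrist0.png

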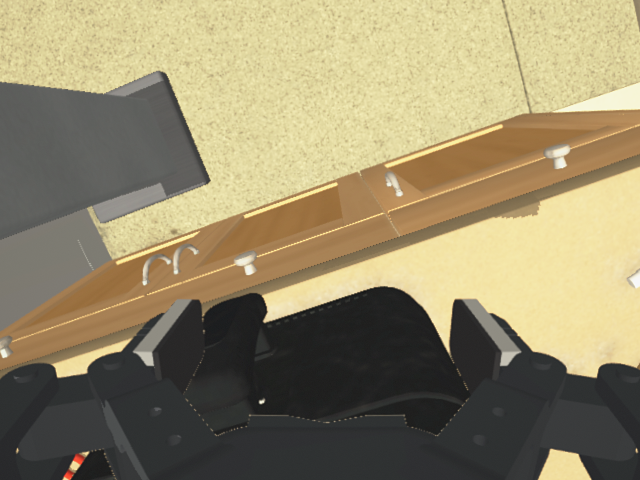

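The top view shows the scissors open at about (255,290), with the blades up and the rings at (247,316) and (276,301). The case is at (362,300), with its hinge on the far side and its slot to the left. A bulky black appliance stands left of x=180. I'll measure these next.

```bash
python3 - <<'E'
from h import *
p,d,P=load('top0')
hsv=cv2.cvtColor(p,cv2.COLOR_RGB2HSV).astype(int)
H,S,V=hsv[...,0],hsv[...,1],hsv[...,2]
m=(((H<8)|(H>172))&(S>150)&(V>120)).astype(np.uint8); m[:220]=0
n,l,st,c=cv2.connectedComponentsWithStats(m)
for i in range(1,n):
    if st[i,4]>50: print('red',st[i],c[i],pts(P,d,[c[i]]).round(3),onplane(P,[c[i]],.009).round(4))
# ring holes and outer contours
for i in range(1,n):
    if st[i,4]>150:
        cs,_=cv2.findContours((l==i).astype(np.uint8),cv2.RETR_CCOMP,cv2.CHAIN_APPROX_NONE)
        for k in cs:
            if len(k)>20:
                w=onplane(P,k.reshape(-1,2),.009); print(len(k),w[:,:2].min(0).round(3),w[:,:2].max(0).round(3), cv2.minEnclosingCircle(w[:,:2].astype(np.float32)))
for uv in [(60,150),(100,300),(150,300),(170,200),(120,140),(250,145),(255,180),(317,177),(352,175),(300,50),(300,100),(560,105),(180,115),(368,226),(305,232),(427,232),(424,276),(305,272),(360,300),(420,326),(305,326),(362,327),(270,400),(300,450),(330,450)]:
    print(uv,pts(P,d,[uv]).round(3)[0])
b=cv2.resize(p[215:345,205:445],None,fx=3.3,fy=3.3,interpolation=cv2.INTER_CUBIC);cv2.imwrite('pics/z0.png',b[...,::-1])
E
```

```text
red [260 287  33  30 316] [277.62025316 300.19620253] [[ 0.423  0.098 -0.002]] [[0.423  0.0973 0.009 ]]
red [236 296  22  35 295] [247.4        314.10508475] [[ 0.395  0.158 -0.   ]] [[0.3947 0.1566 0.009 ]]
87 [0.392 0.068] [0.449 0.133] ((0.41742557287216187, 0.10249722003936768), 0.037144776433706284)
56 [0.396 0.074] [0.445 0.107] ((0.4205813705921173, 0.09156283736228943), 0.02646850049495697)
86 [0.364 0.137] [0.431 0.179] ((0.39710432291030884, 0.14951038360595703), 0.03399918973445892)
47 [0.369 0.143] [0.407 0.175] ((0.38802236318588257, 0.158211350440979), 0.020878862589597702)
(60, 150) [0.608 0.384 0.341]
(100, 300) [0.407 0.307 0.341]
(150, 300) [0.414 0.301 0.166]
(170, 200) [0.604 0.301 0.092]
(120, 140) [0.76  0.449 0.003]
(250, 145) [0.683 0.143 0.172]
(255, 180) [0.656 0.145 0.055]
(317, 177) [0.671 0.022 0.035]
(352, 175) [ 0.689 -0.054 -0.003]
(300, 50) [0.635 0.056 0.532]
(300, 100) [0.591 0.055 0.516]
(560, 105) [ 0.59  -0.194  0.531]
(180, 115) [0.79  0.302 0.064]
(368, 226) [ 0.555 -0.069  0.112]
(305, 232) [0.544 0.045 0.104]
(427, 232) [ 0.548 -0.181  0.1  ]
(424, 276) [ 0.475 -0.201  0.001]
(305, 272) [0.478 0.044 0.025]
(360, 300) [ 0.425 -0.068  0.005]
(420, 326) [ 0.374 -0.185  0.022]
(305, 326) [0.373 0.042 0.024]
(362, 327) [ 0.372 -0.069  0.021]
(270, 400) [ 0.079  0.161 -0.824]
(300, 450) [0.133 0.049 0.002]
(330, 450) [ 0.132 -0.01  -0.001]
```

View pics/z0.png

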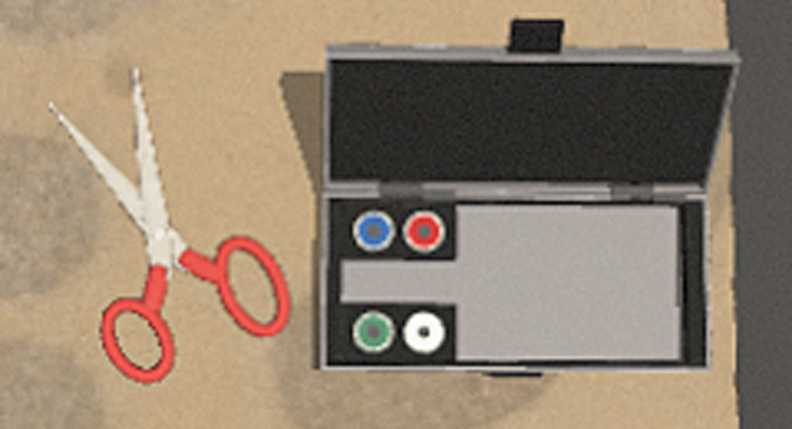

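```bash
python3 - <<'E'
from h import *
for f in ('top0','scene0'):
    p,d,P=load(f)
    v,u=np.mgrid[0:480:2,0:640:2]; uv=np.c_[u.ravel(),v.ravel()]
    dd=d[uv[:,1],uv[:,0]]; uv=uv[dd>0]; W=pts(P,d,uv)
    a=W[(W[:,1]>.17)&(W[:,2]>.1)&(W[:,0]<.7)&(W[:,0]>0.1)]
    print(f,'bag',a.min(0).round(3),a.max(0).round(3))
    for x in (.2,.25,.3,.35,.4,.45):
        s=a[(abs(a[:,0]-x)<.025)]
        if len(s): print(x,s[:,1].min().round(3),s[:,2].max().round(3))
    r=W[(W[:,1]<-.19)&(W[:,2]>.03)]
    if len(r): print('right',r.min(0).round(3),r.max(0).round(3))
    sh=W[(W[:,2]>.42)&(W[:,1]<.3)&(W[:,1]>-.2)]
    if len(sh): print('shelf',sh.min(0).round(3),sh.max(0).round(3))
    c=W[(W[:,0]>.36)&(W[:,0]<.6)&(W[:,1]>-.19)&(W[:,1]<.05)]
    print('case region',c.min(0).round(3),c.max(0).round(3))
    t=W[(abs(W[:,2])<.006)&(W[:,0]>.2)]; print('table',t.min(0).round(3),t.max(0).round(3))
# optics in top: case corners at z=.022, pocket floor at .007
p,d,P=load('top0')
g=cv2.cvtColor(p,cv2.COLOR_RGB2GRAY)
m=((g>130)&(np.ptp(p.astype(int),axis=2)<20)).astype(np.uint8); m[:277]=0; m[325:]=0;m[:,:305]=0;m[:,420:]=0
n,l,st,c=cv2.connectedComponentsWithStats(m)
i=1+np.argmax(st[1:,4]); print(st[i],c[i])
mm=(l==i)
ys,xs=np.nonzero(mm); w=onplane(P,np.c_[xs,ys],.007)
print('floor bbox',w.min(0).round(4),w.max(0).round(4))
k=max(cv2.findContours(mm.astype(np.uint8),cv2.RETR_EXTERNAL,cv2.CHAIN_APPROX_NONE)[0],key=len)
wr=cv2.minAreaRect(onplane(P,k.reshape(-1,2),.007)[:,:2].astype(np.float32)); print(wr)
E
```

```text
top0 bag [0.168 0.17  0.1  ] [0.7   0.496 0.534]
0.2 0.485 0.264
0.25 0.355 0.263
0.3 0.299 0.344
0.35 0.298 0.345
0.4 0.299 0.346
0.45 0.298 0.345
right [ 0.085 -0.35   0.03 ] [ 0.811 -0.19   0.603]
shelf [ 0.589 -0.2    0.513] [0.711 0.3   0.621]
case region [ 0.361 -0.19  -0.006] [0.6   0.05  0.534]
table [ 0.204 -0.247 -0.006] [0.857 0.729 0.006]
scene0 bag [0.277 0.17  0.1  ] [0.693 0.546 0.345]
0.3 0.299 0.343
0.35 0.299 0.344
0.4 0.299 0.344
0.45 0.299 0.345
right [ 0.062 -0.281  0.03 ] [ 0.901 -0.19   0.524]
case region [ 0.36  -0.19  -0.004] [0.564 0.05  0.119]
table [ 0.22  -0.277 -0.006] [0.9   0.468 0.006]
[ 308  277  103   47 3527] [370.2659484  300.22313581]
floor bbox [ 0.3794 -0.1688  0.007 ] [0.4719 0.0367 0.007 ]
((0.4256373643875122, -0.06597314774990082), (0.09221111238002777, 0.20549090206623077), 0.21334941685199738)
```

```bash
python3 - <<'E'
from h import *
p,d,P=load('top0')
w=onplane(P,[(220.2,246.8),(246.2,235.6),(254.4,287.7)],.005)[:,:2];print(w.round(4))
piv=w[2]
for i in (0,1):
    v=w[i]-piv; print(np.linalg.norm(v), np.degrees(np.arctan2(v[1],v[0])))
E
```

```text
[[0.5294 0.217 ]
 [0.5533 0.1647]
 [0.4474 0.1446]]
0.10932616483102732 41.43347397437719
0.10782577561145433 10.73508510470347
```

>>> jog_arm(deltas=[[-0.04,0,0,6,0,0],[-0.04,0,0,6,0,0],[-0.04,0,0,6,0,0],[-0.04,0,0,6,0,0],[-0.04,0,0,6,0,0],[-0.02,0,0,6,0,0]], grip=0.05)

```text
t: 0.65
tool_pos: [0.1936, 0.5423, 0.4568]
tool_rot: [[0.003, 0.828, 0.56], [0.007, 0.56, -0.828], [-1.0, 0.006, -0.004]]
wrist_force: [-0.2, 0.2, 0.5]
width: 0.05
```

```bash
cat >> h.py <<'E'
from scipy.spatial.transform import Rotation as Ro
def plan(target, Rt, n, show=True):
    """rows (tool frame) from measured pose to target pos & rot in n rows"""
    s=monitor.read_state(); p=s['tool_pos'];R=s['tool_rot']; rv=Ro.from_matrix(R.T@Rt).as_rotvec()
    out=[]
    for i in range(n):
        Ri=R@Ro.from_rotvec(rv*i/n).as_matrix()
        out.append([*(Ri.T@((np.array(target)-p)/n)).round(4).tolist(),*np.degrees(rv/n).round(2).tolist()])
    print('from',p.round(4),'row mm',np.linalg.norm(np.array(target)-p)/n*1000)
    print(out)
def down(yaw_y):
    a=np.radians(yaw_y); y=np.array([np.cos(a),np.sin(a),0]); x=np.array([0,0,-1.]); return np.c_[x,y,np.cross(x,y)]
def st():
    s=monitor.read_state(); print('t',round(s['t'],2),'q',s['q'].round(3),'p',s['tool_pos'].round(4),'yaw',np.degrees(np.arctan2(s['tool_rot'][1,1],s['tool_rot'][0,1])).round(1),'F',s['wrist_force'].round(1),'w',s['width'].round(4)); return s
E
python3 -c "
from h import *
st();plan([.43,.14,.45],down(-64),14)"
```

```text
Traceback (most recent call last):
  File "h.py", line 32, in st
    s=monitor.read_state(); print('t',round(s['t'],2),'q',s['q'].round(3),'p',s['tool_pos'].round(4),'yaw',np.degrees(np.arctan2(s['tool_rot'][1,1],s['tool_rot'][0,1])).round(1),'F',s['wrist_force'].round(1),'w',s['width'].round(4)); return s
                                                                                                                                                                                                                    ^^^^^^^^^^^^^^^^
AttributeError: 'float' object has no attribute 'round'
```

```bash
sed -i "s/s\['width'\].round(4)/round(float(s['width']),4)/" h.py
python3 -c "
from h import *
st();plan([.43,.14,.45],down(-64),16)"
```

```text
t 0.65 q [ 1.155  0.22   1.083 -0.     1.831  0.56 ] p [0.1936 0.5423 0.4568] yaw 34.1 F [-0.2  0.2  0.5] w 0.05
from [0.1936 0.5423 0.4568] row mm 29.167841078446436
[[0.0003, -0.0018, 0.0291, 6.13, -0.03, -0.0], [0.0003, 0.0013, 0.0291, 6.13, -0.03, -0.0], [0.0003, 0.0044, 0.0288, 6.13, -0.03, -0.0], [0.0003, 0.0074, 0.0282, 6.13, -0.03, -0.0], [0.0004, 0.0104, 0.0273, 6.13, -0.03, -0.0], [0.0004, 0.0132, 0.026, 6.13, -0.03, -0.0], [0.0004, 0.0159, 0.0244, 6.13, -0.03, -0.0], [0.0004, 0.0185, 0.0226, 6.13, -0.03, -0.0], [0.0004, 0.0208, 0.0205, 6.13, -0.03, -0.0], [0.0004, 0.0228, 0.0181, 6.13, -0.03, -0.0], [0.0004, 0.0246, 0.0156, 6.13, -0.03, -0.0], [0.0004, 0.0262, 0.0129, 6.13, -0.03, -0.0], [0.0004, 0.0274, 0.01, 6.13, -0.03, -0.0], [0.0004, 0.0283, 0.007, 6.13, -0.03, -0.0], [0.0004, 0.0289, 0.004, 6.13, -0.03, -0.0], [0.0004, 0.0292, 0.0009, 6.13, -0.03, -0.0]]
```

>>> jog_arm(deltas=[[0,-0.002,0.029,6,0,0],[0,0.001,0.029,6,0,0],[0,0.004,0.029,6,0,0],[0,0.007,0.028,6,0,0],[0,0.01,0.027,6,0,0],[0,0.013,0.026,6,0,0],[0,0.016,0.024,6,0,0],[0,0.018,0.022,6,0,0],[0,0.021,0.02,6,0,0],[0,0.023,0.018,6,0,0],[0,0.025,0.015,6,0,0],[0,0.026,0.013,6,0,0]])

```text
t: 1.65
tool_pos: [0.3749, 0.2434, 0.4511]
tool_rot: [[-0.0, 0.789, -0.615], [-0.0, -0.615, -0.789], [-1.0, -0.0, 0.0]]
wrist_force: [1.1, 0.2, 0.3]
width: 0.0501
```

```bash
python3 -c "
from h import *
st();plan([.43,.14,.25],down(-64),6)"
```

```text
t 1.65 q [0.481 0.023 1.329 0.    1.79  1.143] p [0.3749 0.2434 0.4511] yaw -37.9 F [1.1 0.2 0.3] w 0.0501
from [0.3749 0.2434 0.4511] row mm 38.789360938171306
[[0.0335, 0.0178, 0.0079, 4.35, 0.0, 0.0], [0.0335, 0.0184, 0.0066, 4.35, 0.0, 0.0], [0.0335, 0.0188, 0.0052, 4.35, 0.0, 0.0], [0.0335, 0.0192, 0.0037, 4.35, 0.0, 0.0], [0.0335, 0.0194, 0.0022, 4.35, 0.0, 0.0], [0.0335, 0.0195, 0.0008, 4.35, 0.0, 0.0]]
```

>>> jog_arm(deltas=[[0,0.034,0.014,5,0,0],[0,0.036,0.011,5,0,0],[0,0.037,0.007,5,0,0],[0.035,0.008,0,5,0,0],[0.04,0,0,5,0,0],[0.04,0,0,1,0,0],[0.04,0,0,0,0,0],[0.04,0,0,0,0,0],[0,0,0,0,0,0]])

```text
t: 2.4
tool_pos: [0.429, 0.1401, 0.248]
tool_rot: [[-0.018, 0.444, -0.896], [-0.004, -0.896, -0.444], [-1.0, -0.004, 0.018]]
wrist_force: [-1.7, -1.2, -0.9]
width: 0.05
```

```bash
python3 -c "
from h import *
st();shot('wrist','w1');st()"
```

```text
t 2.4 q [ 0.222  0.128  1.707 -0.     1.325  1.333] p [0.429  0.1401 0.248 ] yaw -63.7 F [-1.7 -1.2 -0.9] w 0.05
t 2.45 q [ 0.222  0.126  1.699 -0.     1.329  1.333] p [0.4322 0.1409 0.2522] yaw -63.7 F [-0.2  0.2  0.2] w 0.0501
```

View pics/w1.png

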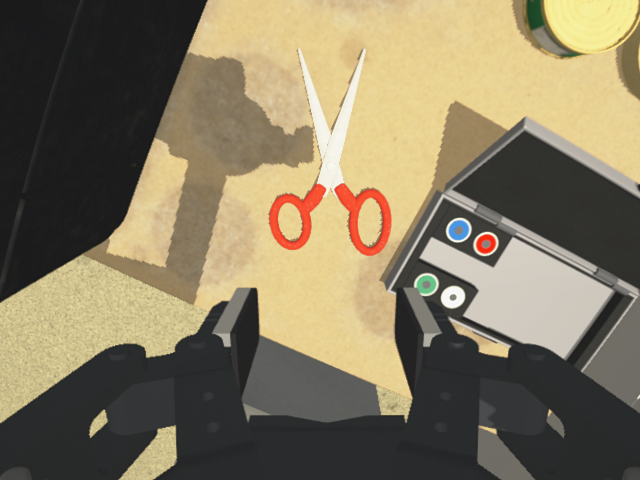

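The wrist view shows the scissors squarely framed: tips (300,50) and (364,50), pivot about (330,180), rings (291,220) and (370,220). The case is at right. The arm was still settling during that shot, so I'll retake it and measure.

```bash
python3 - <<'E'
from h import *
st();p,d,P=shot('wrist','w2');st()
hsv=cv2.cvtColor(p,cv2.COLOR_RGB2HSV).astype(int);H,S,V=hsv[...,0],hsv[...,1],hsv[...,2]
m=((((H<8)|(H>172))&(S>150)&(V>120))).astype(np.uint8); m[:,420:]=0
n,l,s,c=cv2.connectedComponentsWithStats(m)
for i in range(1,n):
    if s[i,4]>200:
        k=max(cv2.findContours((l==i).astype(np.uint8),cv2.RETR_EXTERNAL,cv2.CHAIN_APPROX_NONE)[0],key=len)
        print('ring',s[i],onplane(P,[c[i]],.009).round(4)); 
b=((V>170)&(S<45)).astype(np.uint8); b[:30]=0;b[210:]=0;b[:,:270]=0;b[:,400:]=0
n,l,s,c=cv2.connectedComponentsWithStats(b); i=1+np.argmax(s[1:,4]); print('steel',s[i])
k=max(cv2.findContours((l==i).astype(np.uint8),cv2.RETR_EXTERNAL,cv2.CHAIN_APPROX_NONE)[0],key=len).reshape(-1,2)
W=onplane(P,k,.005)[:,:2]
L=k[(k[:,0]<328)]; L=L[L[:,1].argmin()]; Rr=k[k[:,0]>334]; Rr=Rr[Rr[:,1].argmin()]
print('tips',L,Rr,onplane(P,[L,Rr],.005).round(4))
cv2.imwrite('pics/z2.png',cv2.resize(p[30:270,240:420],None,fx=3.2,fy=2.5*1.28)[:, :, ::-1][:600])
# case floor
g=cv2.cvtColor(p,cv2.COLOR_RGB2GRAY)
f=((g>150)&(np.ptp(p.astype(int),axis=2)<25)).astype(np.uint8);f[:220]=0;f[:,:405]=0
n,l,s,c=cv2.connectedComponentsWithStats(f); i=1+np.argmax(s[1:,4]);print('floor',s[i])
cv2.imwrite('pics/f2.png',(l==i).astype(np.uint8)*255)
for uv in [(330,170),(300,70),(291,193),(520,300),(440,290)]: print(uv,pts(P,d,[uv]).round(4))
E
```

```text
t 2.45 q [ 0.222  0.126  1.699 -0.     1.329  1.333] p [0.4322 0.1409 0.2522] yaw -63.7 F [-0.2  0.2  0.2] w 0.0501
t 2.5 q [ 0.222  0.124  1.692 -0.     1.33   1.333] p [0.4355 0.1418 0.2556] yaw -63.6 F [0.4 0.7 0.6] w 0.0499
ring [ 269  188   56   64 1346] [[0.4032 0.1591 0.009 ]]
ring [ 334  188   56   70 1455] [[0.4309 0.0999 0.009 ]]
steel [ 298   55   66  146 2534]
tips [298  55] [363  55] [[0.5379 0.2205 0.005 ]
 [0.5634 0.1688 0.005 ]]
floor [  418   240   191   118 11114]
(330, 170) [[0.4596 0.15   0.0115]]
(300, 70) [[0.5267 0.2128 0.0098]]
(291, 193) [[0.4226 0.1732 0.0026]]
(520, 300) [[ 0.4282 -0.0843  0.0095]]
(440, 290) [[0.4047 0.0032 0.0237]]
```

View pics/z2.png

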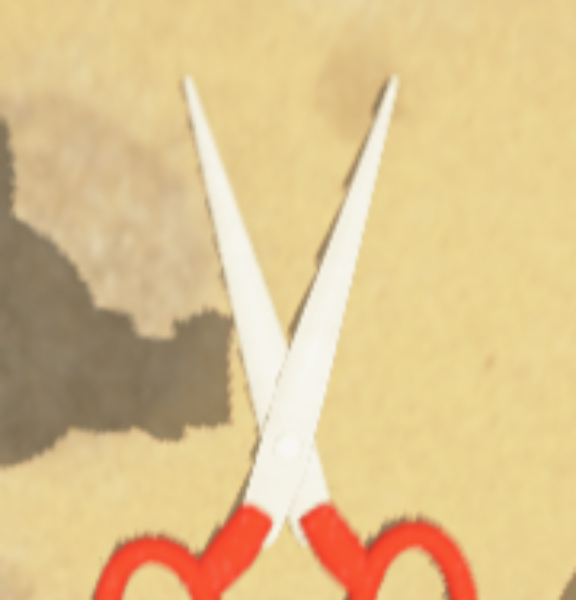

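View pics/f2.png

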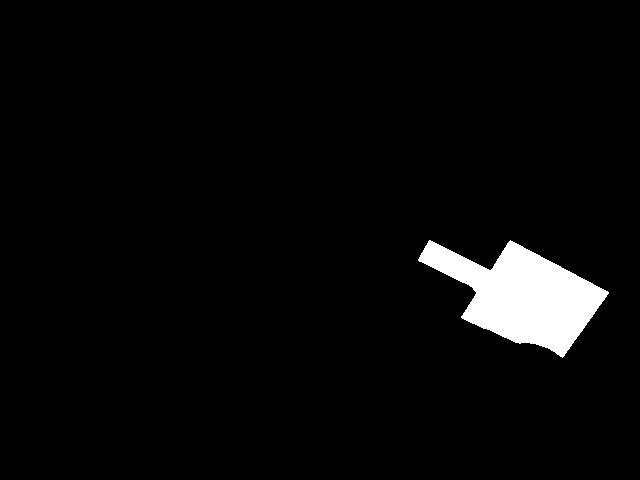

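>>> jog_arm(deltas=[[0,0,0,0,0,0],[0,0,0,0,0,0],[0,0,0,0,0,0],[0,0,0,0,0,0]])

```text
t: 2.83
tool_pos: [0.4381, 0.1425, 0.2584]
tool_rot: [[0.004, 0.444, -0.896], [0.001, -0.896, -0.444], [-1.0, 0.001, -0.004]]
wrist_force: [-0.8, -0.5, 0.5]
width: 0.0506
```

```bash
python3 - <<'E'
from h import *
st();p,d,P=shot('wrist','w3');st()
hsv=cv2.cvtColor(p,cv2.COLOR_RGB2HSV).astype(int);H,S,V=hsv[...,0],hsv[...,1],hsv[...,2]
b=((V>170)&(S<45)).astype(np.uint8); b[:30]=0;b[210:]=0;b[:,:270]=0;b[:,400:]=0
n,l,s,c=cv2.connectedComponentsWithStats(b); i=1+np.argmax(s[1:,4]); print('steel',s[i])
k=max(cv2.findContours((l==i).astype(np.uint8),cv2.RETR_EXTERNAL,cv2.CHAIN_APPROX_NONE)[0],key=len).reshape(-1,2)
L=k[(k[:,0]<328)]; L=L[L[:,1].argmin()]; Rr=k[k[:,0]>334]; Rr=Rr[Rr[:,1].argmin()]
print('tips',L,Rr,onplane(P,[L,Rr],.005).round(4))
cv2.imwrite('pics/z3.png',cv2.resize(p[120:270,240:420],None,fx=4,fy=4)[:, :, ::-1])
g=cv2.cvtColor(p,cv2.COLOR_RGB2GRAY)
f=((g>150)&(np.ptp(p.astype(int),axis=2)<25)).astype(np.uint8);f[:220]=0;f[:,:405]=0
n,l,s,c=cv2.connectedComponentsWithStats(f); i=1+np.argmax(s[1:,4]);print('floor',s[i])
k=max(cv2.findContours((l==i).astype(np.uint8),cv2.RETR_EXTERNAL,cv2.CHAIN_APPROX_NONE)[0],key=len)
a=cv2.approxPolyDP(k,4,True).reshape(-1,2)
for u,w in zip(a,onplane(P,a,.007)): print(u,w.round(4))
E
```

```text
t 2.83 q [ 0.223  0.121  1.688 -0.     1.328  1.333] p [0.4381 0.1425 0.2584] yaw -63.6 F [-0.8 -0.5  0.5] w 0.0506
t 2.88 q [ 0.223  0.121  1.689 -0.     1.328  1.333] p [0.4377 0.1424 0.258 ] yaw -63.6 F [-0.1 -0.4  0.6] w 0.0502
steel [ 296   69   64  141 2393]
tips [296  69] [359  70] [[0.5305 0.2183 0.005 ]
 [0.5549 0.1671 0.005 ]]
floor [  414   250   187   107 10245]
[414 266] [0.4149 0.0327 0.007 ]
[470 299] [ 0.4093 -0.0376  0.007 ]
[456 325] [ 0.3775 -0.0398  0.007 ]
[507 348] [ 0.3782 -0.1051  0.007 ]
[529 342] [ 0.3947 -0.1233  0.007 ]
[561 356] [ 0.3959 -0.167   0.007 ]
[600 300] [ 0.4698 -0.1671  0.007 ]
[504 250] [ 0.4698 -0.041   0.007 ]
[484 278] [ 0.4354 -0.0384  0.007 ]
[426 250] [0.4348 0.0302 0.007 ]
```

View pics/z3.png

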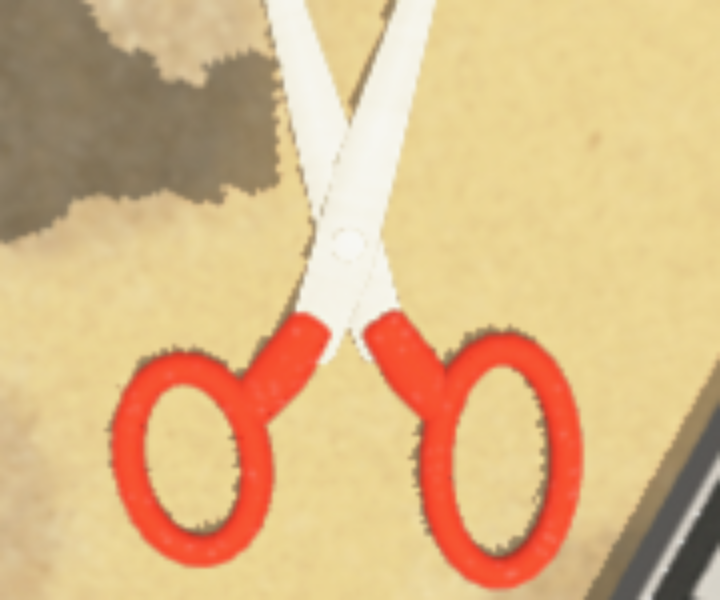

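```bash
python3 - <<'E'
from h import *
p,d,P=load('w3')
T=onplane(P,[(296,69),(359,70)],.005)[:,:2]; piv=onplane(P,[(327.25,180.75)],.0065)[0,:2]
print(piv, np.linalg.norm(T-piv,axis=1))
u=[(t-piv)/np.linalg.norm(t-piv) for t in T]; b=u[0]+u[1]; b/=np.linalg.norm(b)
ang=np.degrees(np.arctan2(b[1],b[0])); print('bis',ang,'open',np.arccos(u[0]@u[1]))
# shank point centre via red starts
q=onplane(P,[(240+315/4,120+320/4),(240+383/4,120+320/4)],.005)[:,:2]; print('red starts',q, [(x-piv)@b for x in q])
g=piv-b*.013; print('grasp',g)
plan([g[0],g[1],.09],down(ang-90),6)
s=monitor.read_state()
print('camera', -P['R'].T@P['t'])
E
```

```text
[0.4526305  0.14834882] [0.10471794 0.10401186]
bis 26.160104806663625 open 0.5501422668030763
red starts [[0.43222047 0.14735743]
 [0.43947094 0.13270045]] [np.float64(-0.01875642210497151), np.float64(-0.01871064323761201)]
grasp [0.44096215 0.14261737]
from [0.4377 0.1424 0.258 ] row mm 28.005420312206947
[[0.028, 0.0002, -0.0004, 0.03, -0.03, -0.01], [0.028, 0.0002, -0.0004, 0.03, -0.03, -0.01], [0.028, 0.0002, -0.0004, 0.03, -0.03, -0.01], [0.028, 0.0002, -0.0005, 0.03, -0.03, -0.01], [0.028, 0.0002, -0.0005, 0.03, -0.03, -0.01], [0.028, 0.0002, -0.0005, 0.03, -0.03, -0.01]]
camera [0.49717566 0.17161721 0.40078046]
```

>>> jog_arm(deltas=[[0.03,0,-0.0005,0,0,0],[0.03,0,-0.0005,0,0,0],[0.03,0,-0.0005,0,0,0],[0.03,0,-0.0005,0,0,0],[0.03,0.001,-0.001,0,0,0],[0.02,0,0,0,0,0],[0.02,0,0,0,0,0],[0.01,0,0,0,0,0],[0.01,0,0,0,0,0],[0,0,0,0,0,0],[0,0,0,0,0,0],[0,0,0,0,0,0]])

```text
t: 3.88
tool_pos: [0.4406, 0.1427, 0.0471]
tool_rot: [[0.002, 0.444, -0.896], [0.0, -0.896, -0.444], [-1.0, 0.0, -0.002]]
wrist_force: [0.0, -1.0, -0.0]
width: 0.0504
```

```bash
python3 - <<'E'
from h import *
st();plan([.441,.1426,.0025],down(-63.84),3)
E
```

```text
t 3.88 q [ 0.222  0.388  1.972 -0.     0.781  1.333] p [0.4406 0.1427 0.0471] yaw -63.6 F [ 0. -1. -0.] w 0.0504
from [0.4406 0.1427 0.0471] row mm 14.855084360007972
[[0.0149, 0.0001, -0.0001, 0.07, -0.03, -0.01], [0.0149, 0.0001, -0.0001, 0.07, -0.03, -0.01], [0.0149, 0.0001, -0.0001, 0.07, -0.03, -0.01]]
```

>>> jog_arm(deltas=[[0.015,0,0,0,0,0],[0.015,0,0,0,0,0],[0.01,0,0,0,0,0],[0.0045,0,0,0,0,0],[0,0,0,0,0,0],[0,0,0,0,0,0]])

```text
t: 4.38
tool_pos: [0.4403, 0.1426, 0.0024]
tool_rot: [[0.001, 0.444, -0.896], [0.0, -0.896, -0.444], [-1.0, 0.0, -0.001]]
wrist_force: [0.4, -0.4, -0.5]
width: 0.05
```

```bash
python3 - <<'E'
from h import *
st();shot('wrist','w4'); shot('scene','s4');st()
E
```

```text
t 4.38 q [0.222 0.467 2.014 0.    0.66  1.333] p [0.4403 0.1426 0.0024] yaw -63.6 F [ 0.4 -0.4 -0.5] w 0.05
t 4.48 q [0.222 0.466 2.014 0.    0.66  1.333] p [0.4405 0.1427 0.0026] yaw -63.6 F [ 0.3 -0.7 -0.2] w 0.0499
```

View pics/w4.png

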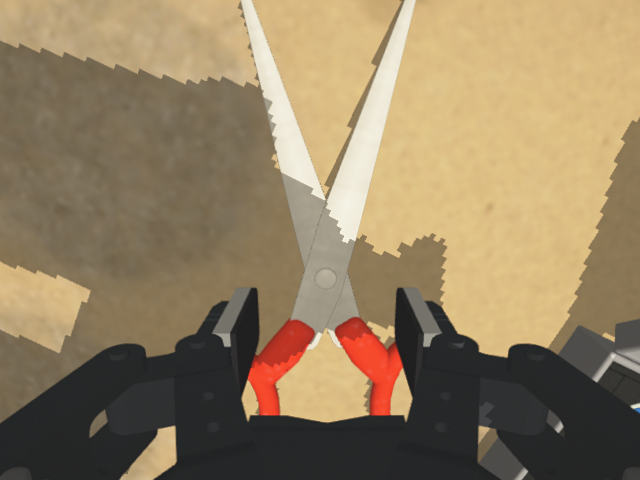

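The shanks lie centred between the pads: pivot (326,278), pads at x=257 and 400. Closing now.

>>> jog_arm(deltas=[[0,0,0,0,0,0],[0,0,0,0,0,0],[0,0,0,0,0,0],[0,0,0,0,0,0],[0,0,0,0,0,0],[0,0,0,0,0,0],[0,0,0,0,0,0],[0,0,0,0,0,0]], grip=0.0)

```text
t: 5.15
tool_pos: [0.4411, 0.1429, 0.0028]
tool_rot: [[0.003, 0.444, -0.896], [0.001, -0.896, -0.444], [-1.0, 0.001, -0.003]]
wrist_force: [1.2, 1.0, 7.4]
width: 0.0123
```

```bash
python3 - <<'E'
from h import *
st();shot('wrist','w5'); st()
E
```

```text
t 5.15 q [0.222 0.466 2.013 0.    0.659 1.333] p [0.4411 0.1429 0.0028] yaw -63.6 F [1.2 1.  7.4] w 0.0123
t 5.2 q [0.222 0.466 2.013 0.    0.659 1.333] p [0.4411 0.1429 0.0028] yaw -63.6 F [ 0.5 -0.2  7.2] w 0.0126
```

View pics/w5.png

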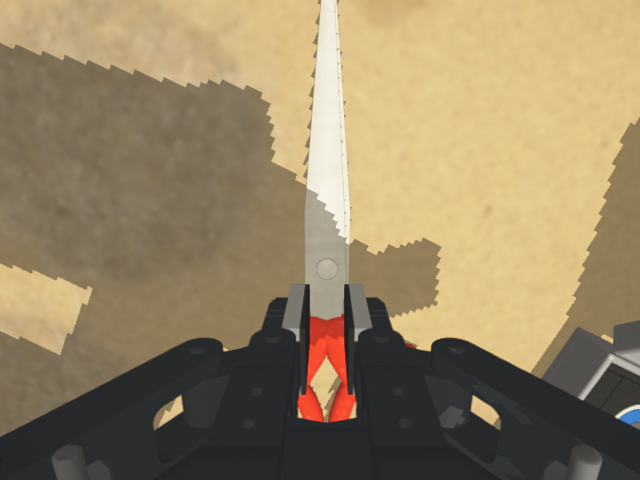

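>>> jog_arm(deltas=[[-0.01,0,0,0,0,0],[-0.03,0,0,0,0,0],[-0.04,0,0,0,0,0],[-0.04,0,0,0,0,0],[-0.02,0,0,0,0,0],[0,0,0,0,0,0],[0,0,0,0,0,0]])

```text
t: 5.78
tool_pos: [0.4404, 0.1426, 0.1431]
tool_rot: [[0.003, 0.444, -0.896], [0.001, -0.896, -0.444], [-1.0, 0.001, -0.003]]
wrist_force: [-0.1, 0.4, -1.7]
width: 0.0124
```

```bash
python3 - <<'E'
from h import *
st(); shot('scene','s6'); plan([.424,-.085,.14],down(0),12)
E
```

```text
t 5.78 q [ 0.222  0.244  1.859 -0.     1.036  1.333] p [0.4404 0.1426 0.1431] yaw -63.6 F [-0.1  0.4 -1.7] w 0.0124
from [0.4391 0.1424 0.1417] row mm 18.988405790251
[[0.0001, 0.0164, 0.0095, -5.3, 0.0, 0.0], [0.0001, 0.0155, 0.011, -5.3, 0.0, 0.0], [0.0001, 0.0144, 0.0124, -5.3, 0.0, 0.0], [0.0001, 0.0132, 0.0137, -5.3, 0.0, 0.0], [0.0001, 0.0119, 0.0148, -5.3, 0.0, 0.0], [0.0001, 0.0104, 0.0159, -5.3, 0.0, 0.0], [0.0001, 0.0089, 0.0168, -5.3, 0.0, 0.0], [0.0001, 0.0073, 0.0175, -5.3, 0.0, 0.0], [0.0001, 0.0057, 0.0181, -5.3, 0.0, 0.0], [0.0001, 0.004, 0.0186, -5.3, 0.0, 0.0], [0.0001, 0.0023, 0.0189, -5.3, 0.0, 0.0], [0.0001, 0.0005, 0.019, -5.3, 0.0, 0.0]]
```

View pics/s6.png

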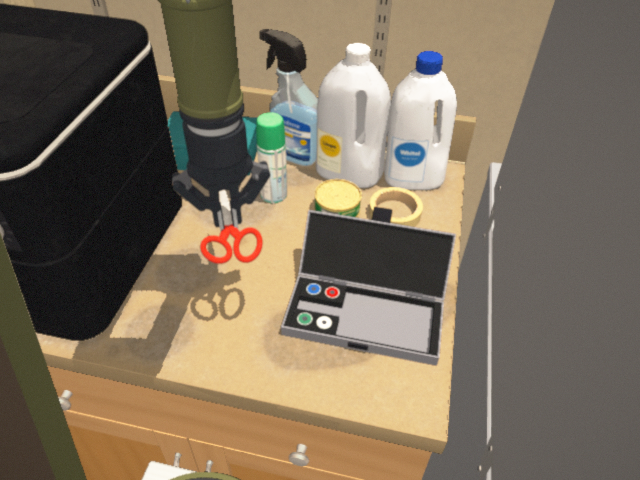

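The scissors hang shut and level in the gripper, with the rings at (217,247) and (248,243). Carrying them to the case.

>>> jog_arm(deltas=[[0,0.016,0.01,-5.3,0,0],[0,0.015,0.011,-5.3,0,0],[0,0.014,0.012,-5.3,0,0],[0,0.013,0.014,-5.3,0,0],[0,0.012,0.015,-5.3,0,0],[0,0.01,0.016,-5.3,0,0],[0,0.009,0.017,-5.3,0,0],[0,0.007,0.018,-5.3,0,0],[0,0.006,0.018,-5.3,0,0],[0,0.004,0.019,-5.3,0,0],[0,0.002,0.019,-5.3,0,0],[0,0,0.019,-5.3,0,0]])

```text
t: 6.83
tool_pos: [0.4198, -0.0853, 0.1396]
tool_rot: [[-0.005, 1.0, 0.004], [0.002, 0.004, -1.0], [-1.0, -0.005, -0.002]]
wrist_force: [0.1, 0.2, -1.1]
width: 0.0124
```

>>> jog_arm(deltas=[[0,0,0,0,0,0],[0,0,0,0,0,0],[0,0,0,0,0,0],[0,0,0,0,0,0],[0,0,0,0,0,0]])

```text
t: 7.25
tool_pos: [0.4215, -0.084, 0.1414]
tool_rot: [[-0.001, 1.0, -0.0], [0.001, -0.0, -1.0], [-1.0, -0.001, -0.001]]
wrist_force: [0.2, 0.3, -0.8]
width: 0.0123
```

```bash
python3 - <<'E'
from h import *
st(); shot('wrist','w7');st(); shot('top','t7'); st()
E
```

```text
t 7.25 q [-0.295  0.205  1.921  0.     1.016 -0.295] p [ 0.4215 -0.084   0.1414] yaw -0.0 F [ 0.2  0.3 -0.8] w 0.0123
t 7.3 q [-0.295  0.205  1.921  0.     1.016 -0.295] p [ 0.4217 -0.0841  0.1415] yaw -0.0 F [ 0.5  0.6 -1. ] w 0.0121
t 7.35 q [-0.295  0.205  1.921  0.     1.016 -0.296] p [ 0.4217 -0.0842  0.1417] yaw 0.0 F [-0.4 -0.4 -0.2] w 0.012
```

View pics/w7.png

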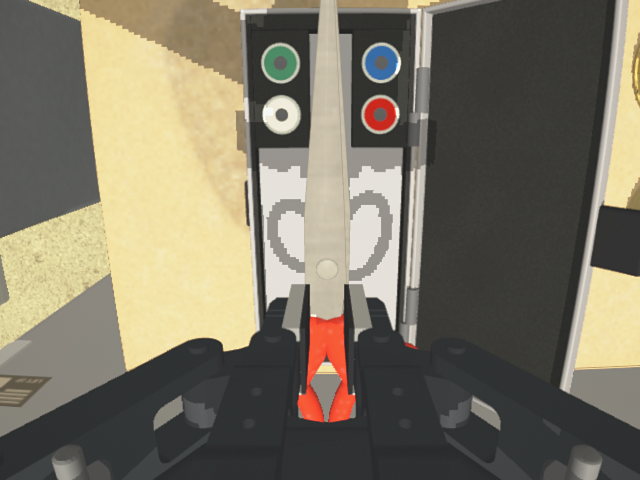

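View pics/t7.png

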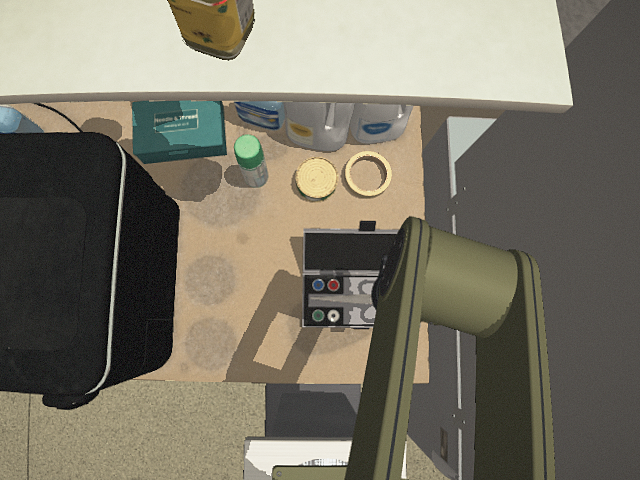

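```bash
python3 - <<'E'
from h import *
p,d,P=load('w7')
hsv=cv2.cvtColor(p,cv2.COLOR_RGB2HSV).astype(int);H,S,V=hsv[...,0],hsv[...,1],hsv[...,2]
# bobbins
for nm,uv in dict(g=(281,63),w=(282,115),b=(381,63),r=(380,115)).items():
    r=25; sub=cv2.cvtColor(p,cv2.COLOR_RGB2GRAY)[uv[1]-r:uv[1]+r,uv[0]-r:uv[0]+r]
    m=(sub>60).astype(np.uint8); n,l,s,c=cv2.connectedComponentsWithStats(m); i=l[r-9,r]
    k=max(cv2.findContours((l==i).astype(np.uint8),cv2.RETR_EXTERNAL,cv2.CHAIN_APPROX_NONE)[0],key=len)
    (x,y),R=cv2.minEnclosingCircle(k); u=(x+uv[0]-r,y+uv[1]-r); print(nm,np.round(u,1),round(R,1),onplane(P,[u],.021)[0].round(4))
# blade rows: left/right edges
g=((abs(p[...,0].astype(int)-p[...,2])<45)&(V>120)).astype(np.uint8)
z=.1450
for row in (5,20,100,130,200,230,250):
    line=p[row].astype(int); gr=np.abs(np.gradient(line.sum(1)))
    l=300+np.argmax(gr[300:327]); r=328+np.argmax(gr[328:352]); w=onplane(P,[(l,row),(r,row)],z)
    print(row,l,r,w[:,:2].round(4).tolist(),'mid',w.mean(0).round(4)[:2],'depthpt',pts(P,d,[(327,row)])[0].round(4))
print('pivot',onplane(P,[(327,269)],z+.001))
E
```

```text
g [280.5  62.5] 21.0 [0.3952 0.0184 0.021 ]
w [278.5 113. ] 23.3 [ 0.3933 -0.011   0.021 ]
b [389.6  62.5] 28.9 [0.4603 0.0184 0.021 ]
r [384.7 109.3] 27.2 [ 0.4582 -0.0088  0.021 ]
5 320 336 [[0.4206, 0.0182], [0.4256, 0.0182]] mid [0.4231 0.0182] depthpt [0.4228 0.0184 0.144 ]
20 318 338 [[0.42, 0.0138], [0.4262, 0.0138]] mid [0.4231 0.0138] depthpt [0.4228 0.0138 0.1447]
100 310 351 [[0.4173, -0.0103], [0.4305, -0.0103]] mid [ 0.4239 -0.0103] depthpt [ 0.4228 -0.0103  0.145 ]
130 310 351 [[0.4172, -0.0198], [0.4306, -0.0198]] mid [ 0.4239 -0.0198] depthpt [ 0.4228 -0.0198  0.1442]
200 300 349 [[0.4136, -0.0429], [0.4302, -0.0429]] mid [ 0.4219 -0.0429] depthpt [ 0.4228 -0.043   0.144 ]
230 303 350 [[0.4145, -0.0533], [0.4307, -0.0533]] mid [ 0.4226 -0.0533] depthpt [ 0.4228 -0.0537  0.1437]
250 304 350 [[0.4147, -0.0605], [0.4308, -0.0605]] mid [ 0.4227 -0.0605] depthpt [ 0.4227 -0.0606  0.1446]
pivot [[ 0.4227412  -0.06720887  0.146     ]]
```

```bash
python3 - <<'E'
from h import *
p,d,P=load('w7')
g=cv2.cvtColor(p,cv2.COLOR_RGB2GRAY)
c=cv2.HoughCircles(cv2.medianBlur(g[30:145,250:410],3),cv2.HOUGH_GRADIENT,1,35,param1=120,param2=14,minRadius=15,maxRadius=23)
for x,y,r in c[0]: print(round(x+250,1),round(y+30,1),r,onplane(P,[(x+250,y+30)],.021)[0].round(4))
b=cv2.resize(p[0:290,230:440],None,fx=2.9,fy=2.06)
cv2.imwrite('pics/z7.png',cv2.resize(p[0:150,235:440],None,fx=3.9,fy=3.9,interpolation=cv2.INTER_CUBIC)[...,::-1])
E
```

```text
380.5 62.5 19.4 [0.4549 0.0184 0.021 ]
281.5 114.5 18.8 [ 0.3951 -0.0119  0.021 ]
279.5 62.5 16.3 [0.3946 0.0184 0.021 ]
379.5 114.5 15.6 [ 0.455  -0.0119  0.021 ]
```

View pics/z7.png

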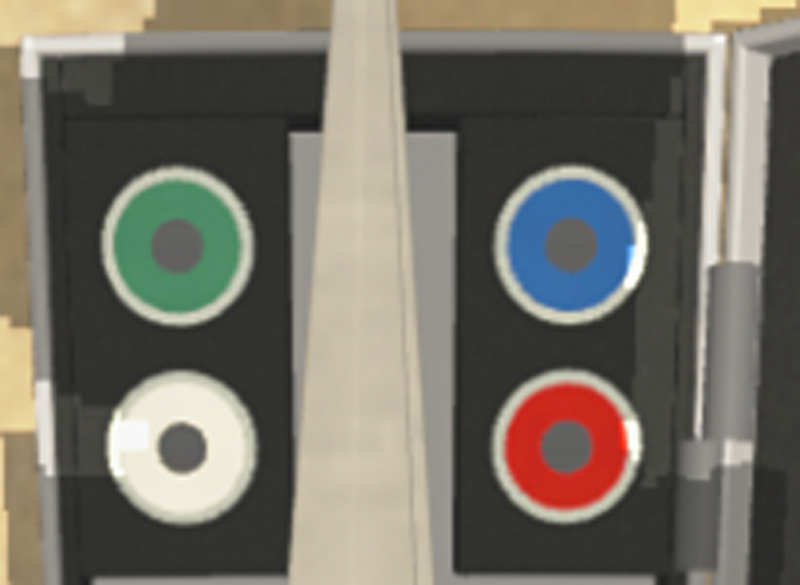

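```bash
python3 - <<'E'
from h import *
p,d,P=load('w7')
S=lambda a:[(235+x/3.9,y/3.9) for x,y in a]
print('cam',-P['R'].T@P['t'])
print('outer',onplane(P,S([(22,40),(725,38)]),.022).round(4).tolist())
print('slot end floor',onplane(P,S([(300,130),(440,132)]),.007).round(4).tolist())
print('slot end foam',onplane(P,S([(300,118),(440,118)]),.021).round(4).tolist())
print('slot sides floor',onplane(P,S([(291,200),(457,200),(294,400),(454,400)]),.007).round(4).tolist())
print('bob',onplane(P,S([(177.5,245),(572,245),(183,447),(567,447)]),.021).round(4).tolist())
print('pocket near edge', onplane(P,[(285,147),(375,147)],.021).round(4).tolist())
E
```

```text
cam [ 0.42256284 -0.01806921  0.28411504]
outer [[0.3726, 0.0478, 0.022], [0.4778, 0.0481, 0.022]]
slot end floor [[0.4136, 0.0375, 0.007], [0.4359, 0.0372, 0.007]]
slot end foam [[0.4141, 0.0364, 0.021], [0.4352, 0.0364, 0.021]]
slot sides floor [[0.4121, 0.0269, 0.007], [0.4387, 0.0269, 0.007], [0.4123, -0.0042, 0.007], [0.4386, -0.0042, 0.007]]
bob [[0.3952, 0.0182, 0.021], [0.4556, 0.0182, 0.021], [0.3954, -0.012, 0.021], [0.4556, -0.012, 0.021]]
pocket near edge [[0.3968, -0.0315, 0.021], [0.4528, -0.0316, 0.021]]
```

>>> jog_arm(deltas=[[0.01,0.0013,0.003,0,0,0],[0.03,0.0013,0.0028,0,0,0],[0.03,0,0,0,0,0],[0.02,0,0,0,0,0],[0.01,0,0,0,0,0],[0,0,0,0,0,0],[0,0,0,0,0,0],[0,0,0,0,0,0],[0,0,0,0,0,0],[0,0,0,0,0,0]])

```text
t: 8.18
tool_pos: [0.4254, -0.0909, 0.0428]
tool_rot: [[0.002, 1.0, -0.001], [-0.001, -0.001, -1.0], [-1.0, 0.002, 0.001]]
wrist_force: [0.2, 0.6, -1.2]
width: 0.0122
```

```bash
python3 - <<'E'
from h import *
st(); p,d,P=shot('wrist','w8');st(); q,e,Q=shot('scene','s8')
cv2.imwrite('pics/z8.png',np.hstack([cv2.resize(p[0:300,200:460],(520,600)),np.zeros((600,10,3),np.uint8)])[...,::-1])
cv2.imwrite('pics/zs8.png',cv2.resize(q[180:380,260:470],None,fx=2.9,fy=2.9)[...,::-1])
E
```

```text
t 8.18 q [-0.308  0.367  2.035  0.     0.736 -0.307] p [ 0.4254 -0.0909  0.0428] yaw -0.0 F [ 0.2  0.6 -1.2] w 0.0122
t 8.23 q [-0.308  0.368  2.036 -0.     0.736 -0.307] p [ 0.4252 -0.0909  0.0427] yaw -0.0 F [ 0.2 -0.2 -1.4] w 0.0122
```

View pics/w8.png

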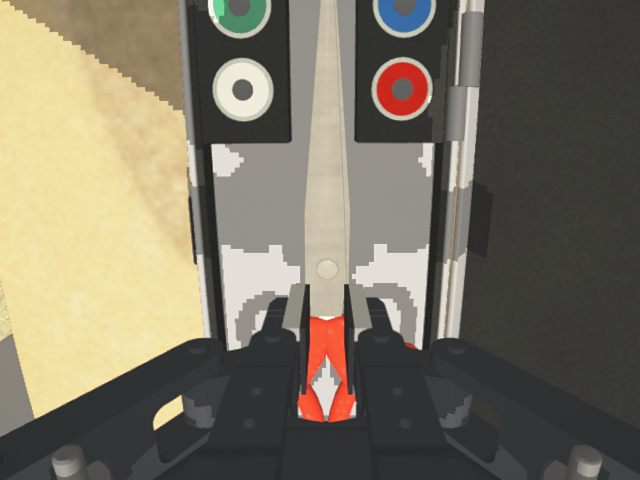

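View pics/zs8.png

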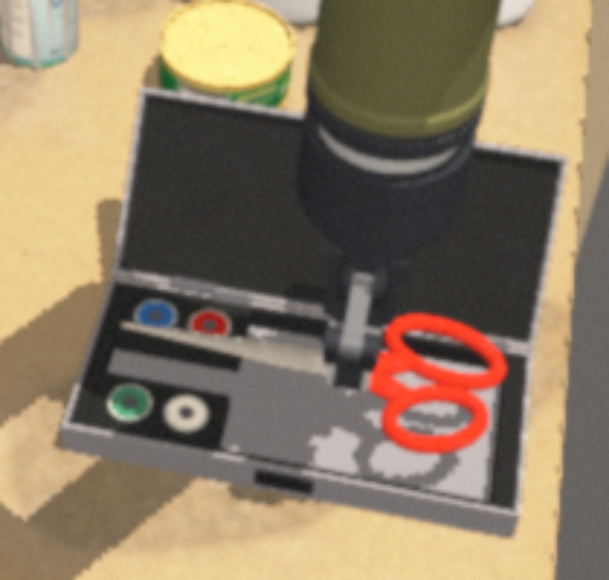

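```bash
python3 - <<'E'
from h import *
p,d,P=load('s8'); S=lambda x,y:(260+x/2.9,180+y/2.9)
print(onplane(P,[S(121,326)],.0435),onplane(P,[S(506,362)],.044),onplane(P,[S(487,415)],.044))
print('case corners',onplane(P,[S(62,440),S(120,280)],.022),onplane(P,[S(516,525)],.022))
w,d,W=load('w8')
print('pivot',onplane(W,[(327,269)],.0465), 'bob',onplane(W,[(242.5,89.5),(402.5,89.5)],.021),'pocket',onplane(W,[(260,143),(380,143)],.021))
E
```

```text
[[0.42493887 0.03111468 0.0435    ]] [[ 0.44811553 -0.16770382  0.044     ]] [[ 0.41193845 -0.16095523  0.044     ]]
case corners [[0.36238494 0.04652669 0.022     ]
 [0.4741     0.04407421 0.022     ]] [[ 0.36587356 -0.18234319  0.022     ]]
pivot [[ 0.42631911 -0.07425441  0.0465    ]] bob [[ 0.39460159 -0.01173895  0.021     ]
 [ 0.45500092 -0.01183495  0.021     ]] pocket [[ 0.40052259 -0.03171439  0.021     ]
 [ 0.44699972 -0.03180664  0.021     ]]
```

>>> jog_arm(deltas=[[0.008,-0.001,-0.0005,0,0,0],[0.01,0,-0.0005,0,0,0],[0.008,0,0,0,0,0],[0.004,0,0,0,0,0],[0.0015,0,0,0,0,0],[0,0,0,0,0,0],[0,0,0,0,0,0],[0,0,0,0,0,0],[0,0,0,0,0,0]])

```text
t: 9.03
tool_pos: [0.4237, -0.0898, 0.0103]
tool_rot: [[0.0, 1.0, -0.001], [-0.0, -0.001, -1.0], [-1.0, 0.0, 0.0]]
wrist_force: [0.2, -0.3, -0.9]
width: 0.0121
```

```bash
python3 - <<'E'
from h import *
st(); p,d,P=shot('wrist','w9');st(); q,e,Q=shot('scene','s9')
cv2.imwrite('pics/zs9.png',cv2.resize(q[180:380,260:470],None,fx=2.9,fy=2.9)[...,::-1])
E
```

```text
t 9.03 q [-0.307  0.428  2.07   0.     0.643 -0.306] p [ 0.4237 -0.0898  0.0103] yaw -0.0 F [ 0.2 -0.3 -0.9] w 0.0121
t 9.08 q [-0.307  0.428  2.07  -0.     0.643 -0.306] p [ 0.4237 -0.0899  0.0103] yaw -0.0 F [-0.6  0.4 -0.5] w 0.0124
```

View pics/w9.png

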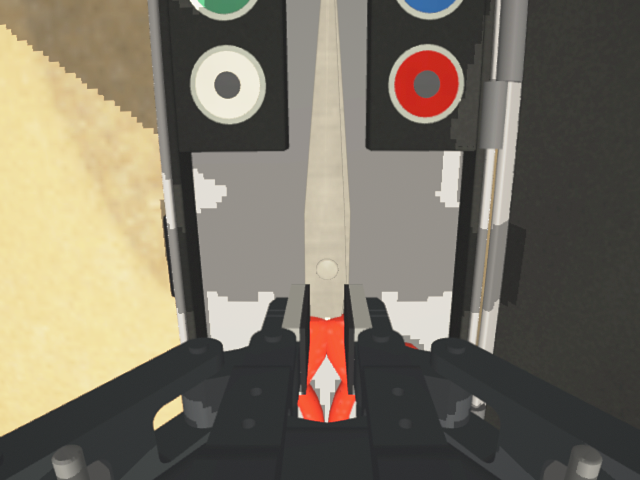

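View pics/zs9.png

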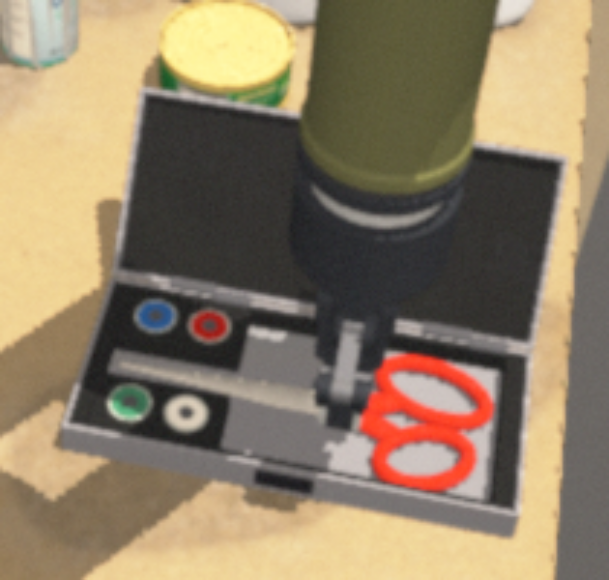

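>>> jog_arm(deltas=[[0.0005,0,0,0,0,0],[0,0,0,0,0,0],[0,0,0,0,0,0],[0,0,0,0,0,0],[0,0,0,0,0,0]], grip=0.03)

```text
t: 9.55
tool_pos: [0.4235, -0.0898, 0.0098]
tool_rot: [[0.0, 1.0, -0.001], [-0.0, -0.001, -1.0], [-1.0, 0.0, 0.0]]
wrist_force: [0.7, -0.6, 0.3]
width: 0.03
```

>>> jog_arm(deltas=[[-0.005,0,0,0,0,0],[-0.015,0,0,0,0,0],[-0.03,0,0,0,0,0],[-0.04,0,0,0,0,0],[-0.04,0,0,0,0,0],[-0.04,0,0,0,0,0],[0,0,0,0,0,0],[0,0,0,0,0,0],[0,0,0,0,0,0],[0,0,0,0,0,0]])

```text
t: 10.38
tool_pos: [0.4221, -0.0893, 0.1787]
tool_rot: [[-0.003, 1.0, -0.001], [0.001, -0.001, -1.0], [-1.0, -0.003, -0.001]]
wrist_force: [-0.8, -0.1, 0.2]
width: 0.0303
```

```bash
python3 - <<'E'
from h import *
st(); p,d,P=shot('wrist','w10');st(); q,e,Q=shot('scene','s10')
cv2.imwrite('pics/zs10.png',cv2.resize(q[180:380,260:470],None,fx=2.9,fy=2.9)[...,::-1])
E
```

```text
t 10.38 q [-0.307  0.161  1.863  0.     1.121 -0.306] p [ 0.4221 -0.0893  0.1787] yaw -0.0 F [-0.8 -0.1  0.2] w 0.0303
t 10.43 q [-0.307  0.162  1.863 -0.     1.121 -0.306] p [ 0.422  -0.0893  0.1784] yaw -0.0 F [ 0.1 -0.7 -0.4] w 0.0303
```

View pics/w10.png

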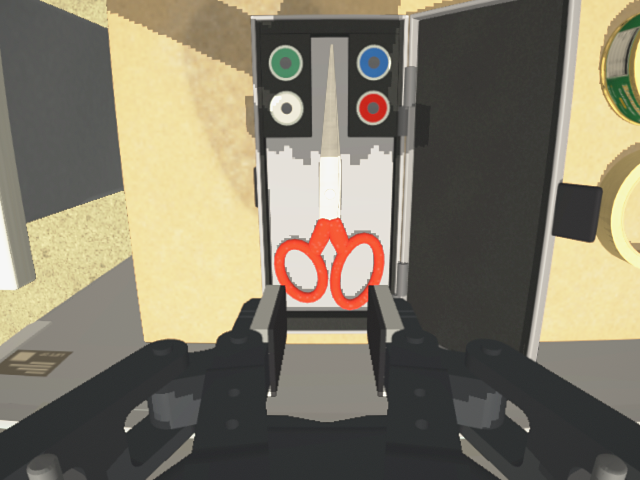

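View pics/zs10.png

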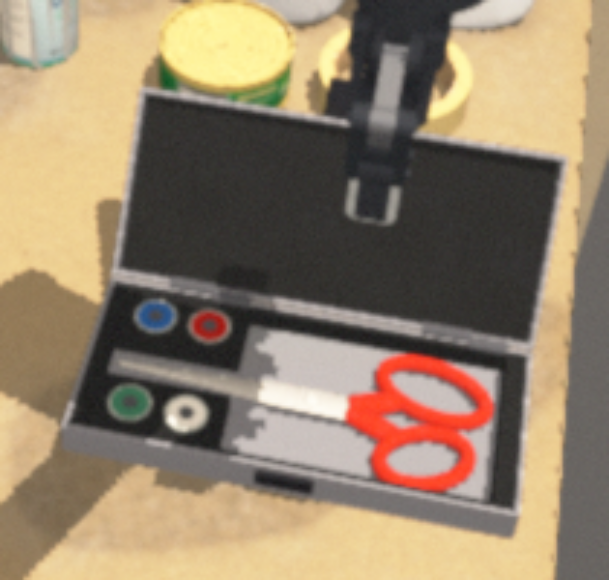

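```bash
python3 - <<'E'
from h import *
p,d,P=load('w10')
def tab(p,d,P,u0,u1,v0,v1):
    v,u=np.mgrid[v0:v1,u0:u1]; uv=np.c_[u.ravel(),v.ravel()]; uv=uv[(p[uv[:,1],uv[:,0]].max(1)<60)&(d[uv[:,1],uv[:,0]]>0)]
    W=pts(P,d,uv); W=W[W[:,2]>.08]; return W
for a in ((p,d,P,545,605,175,245),(*load('top0'),358,378,218,232),(*load('scene0'),370,395,205,225)):
    W=tab(*a); print(len(W),np.median(W,0).round(4),W.min(0).round(4),W.max(0).round(4))
# lid inner face plane
def face(f,u0,u1,v0,v1):
    p,d,P=load(f); v,u=np.mgrid[v0:v1:2,u0:u1:2]; uv=np.c_[u.ravel(),v.ravel()]; W=pts(P,d,uv)
    c=W.mean(0); n=np.linalg.svd(W-c)[2][2]; n*=np.sign(-n[0]); print(f,'n',n.round(3),'c',c.round(4),'phi',np.pi/2+np.arctan2(n[2],-n[0]), 'res',np.std((W-c)@n))
face('w10',440,530,60,280);face('top0',320,415,240,265);face('scene0',320,430,235,285)
# rings height
print('ring pts',pts(P,d,[(276,262),(383,262),(315,250),(330,180),(330,100)]).round(4).tolist())
E
```

```text
2295 [ 0.5549 -0.0657  0.1092] [ 0.5442 -0.0814  0.0929] [ 0.564  -0.0488  0.1187]
153 [ 0.5555 -0.0672  0.1119] [ 0.5488 -0.0815  0.102 ] [ 0.5643 -0.0535  0.1191]
213 [ 0.5542 -0.0648  0.1097] [ 0.5439 -0.0789  0.0945] [ 0.5617 -0.0505  0.1179]
w10 n [-0.965 -0.047  0.256] c [ 0.5194 -0.0501  0.0651] phi 1.8304650907234765 res 0.011935786742406652
top0 n [-0.778 -0.008  0.628] c [ 0.5148 -0.0748  0.0591] phi 2.2495920417430435 res 0.001159124332880126
scene0 n [-0.72  -0.174 -0.671] c [ 0.5072 -0.0657  0.0569] phi 0.8207474881727366 res 0.02283739119110911
ring pts [[0.3833, -0.1261, 0.0155], [0.4662, -0.1263, 0.0151], [0.4136, -0.1165, 0.015], [0.4251, -0.063, 0.0131], [0.4251, -0.006, 0.0131]]
```

```bash
cat > kin.py <<'E'
import numpy as np
from scipy.optimize import least_squares
D=np.array([[.3075,1.5077,1.3284,.5743,.2304],[.22,1.083,1.831,.5758,.4568],[.023,1.329,1.79,.447,.4511],[.121,1.689,1.328,.4603,.258],[.466,2.014,.66,.463,.0026],[.428,2.07,.643,.4331,.0103],[.162,1.863,1.121,.4310,.1784],[.205,1.921,1.016,.43,.1415],[.368,2.036,.736,.4348,.0427],[.244,1.859,1.036,.4629,.1431]])
def fk(x,q2,q3,q5):
    L1,L2,b,c,h,T,e=x; s=q2+q3+q5
    # tool: T along tool direction, e perpendicular
    r=c+L1*np.sin(q2)+L2*np.sin(q2+q3-b)+T*np.sin(s); z=h+L1*np.cos(q2)+L2*np.cos(q2+q3-b)+T*np.cos(s)
    return r,z
def res(x):
    r,z=fk(x,D[:,0],D[:,1],D[:,2]); return np.r_[r-D[:,3],z-D[:,4],1e-4*(x[5]-.25)]
f=least_squares(res,[.4,.4,.3,.05,.3,.25,0]); X=f.x
if __name__=='__main__':
    print(X.round(4),np.abs(res(X)).max())
E
python3 kin.py
```

```text
[ 0.6444  0.4301 -0.2541  0.0023  0.2132  0.3912  0.    ] 0.000233614720259942
```

```bash
python3 - <<'E'
from h import *
for f in('t7','s8'):
    p,d,P=load(f)
    v,u=np.mgrid[0:480:2,0:640:2]; uv=np.c_[u.ravel(),v.ravel()]; uv=uv[d[uv[:,1],uv[:,0]]>0]; W=pts(P,d,uv); c=-P['R'].T@P['t']; print(f,'cam',c.round(3))
    m=(W[:,2]>.05)&(W[:,1]>-.25)&(W[:,1]<.05)&(W[:,0]<.58)&(W[:,0]>.0)
    W=W[m]
    for z in np.arange(.1,.85,.05):
        s=W[abs(W[:,2]-z)<.025]
        if len(s)>5: print(round(z,2),len(s),'x',s[:,0].min().round(3),s[:,0].max().round(3),'y',s[:,1].min().round(3),s[:,1].max().round(3))
# shelf underside from scene
p,d,P=load('t7'); W=pts(P,d,[(300,100),(300,104),(480,100),(480,106)]);print(W.round(3))
E
```

```text
t7 cam [0.391 0.052 0.903]
0.1 749 x 0.099 0.579 y -0.248 0.047
0.15 355 x 0.119 0.579 y -0.245 0.036
0.2 128 x 0.46 0.579 y -0.245 -0.072
0.25 189 x 0.469 0.579 y -0.246 -0.071
0.3 303 x 0.404 0.58 y -0.245 -0.047
0.35 384 x 0.418 0.58 y -0.246 -0.047
0.4 1575 x 0.205 0.58 y -0.246 -0.241
0.45 2246 x 0.215 0.58 y -0.246 -0.065
0.5 3251 x 0.23 0.58 y -0.246 -0.003
0.55 5906 x 0.244 0.58 y -0.247 0.019
0.6 2896 x 0.274 0.579 y -0.244 0.019
0.65 848 x 0.29 0.341 y -0.108 0.014
s8 cam [-0.086 -0.1    0.683]
0.1 1066 x 0.172 0.578 y -0.244 0.05
0.15 1009 x 0.155 0.58 y -0.243 -0.069
0.2 1523 x 0.067 0.58 y -0.243 0.049
0.25 1952 x 0.05 0.58 y -0.243 0.05
0.3 2454 x 0.092 0.579 y -0.243 -0.053
0.35 3340 x 0.071 0.578 y -0.243 -0.046
0.4 4638 x 0.062 0.579 y -0.243 -0.017
0.45 4031 x 0.122 0.579 y -0.243 -0.003
0.5 2288 x 0.198 0.5 y -0.243 0.05
0.55 1514 x 0.197 0.337 y -0.122 0.05
[[ 0.591  0.055  0.517]
 [ 0.758  0.058  0.179]
 [ 0.59  -0.113  0.531]
 [ 0.591 -0.118  0.518]]
```

```bash
cat >> h.py <<'E'
def tilt(th):  # th deg: forward tilt; tool y = +world y
    a=np.radians(th); x=np.array([np.sin(a),0,-np.cos(a)]); y=np.array([0,1.,0]); return np.c_[x,y,np.cross(x,y)]
def tabpt(phi,s=.121,n=.006,hx=.4784,hz=.022,y=-.067):
    return np.array([hx-s*np.cos(phi)+n*np.sin(phi),y,hz+s*np.sin(phi)+n*np.cos(phi)])
E
python3 - <<'E'
from h import *
from kin import X,fk
from scipy.optimize import fsolve
st()
g=[.14,.45 -.2,1.0]
g=np.array([.3,1.7])
for f,phi in enumerate(np.linspace(2.25,0,10)):
    th=30-50*(1-phi/2.25)
    t=tabpt(phi)+.012*tilt(th)[:,0]; r=np.hypot(t[0],t[1])
    s=np.pi-np.radians(th)
    sol=fsolve(lambda q:np.array(fk(X,q[0],q[1],s-q[0]-q[1]))-[r,t[2]],g); g=sol
    w=t-.391*tilt(th)[:,0]
    print(round(phi,2),round(th),t.round(3),'q2 q3 q5',sol.round(2),round(s-sol.sum(),2),'wrist',w.round(2))
plan([.5237,-.067,.175],tilt(30),15)
E
```

```text
t 10.48 q [-0.307  0.162  1.863  0.     1.121 -0.306] p [ 0.4221 -0.0893  0.1783] yaw -0.0 F [0.  1.  0.3] w 0.03
2.25 30 [ 0.565 -0.067  0.102] q2 q3 q5 [0.3  2.15] 0.17 wrist [ 0.37 -0.07  0.44]
2.0 24 [ 0.539 -0.067  0.119] q2 q3 q5 [0.24 2.09] 0.39 wrist [ 0.38 -0.07  0.47]
1.75 19 [ 0.51  -0.067  0.129] q2 q3 q5 [0.2  2.05] 0.56 wrist [ 0.38 -0.07  0.5 ]
1.5 13 [ 0.479 -0.067  0.131] q2 q3 q5 [0.19 2.02] 0.7 wrist [ 0.39 -0.07  0.51]
1.25 8 [ 0.448 -0.067  0.127] q2 q3 q5 [0.19 2.  ] 0.81 wrist [ 0.39 -0.07  0.51]
1.0 2 [ 0.419 -0.067  0.115] q2 q3 q5 [0.22 2.  ] 0.89 wrist [ 0.4  -0.07  0.51]
0.75 -3 [ 0.393 -0.067  0.097] q2 q3 q5 [0.26 2.  ] 0.94 wrist [ 0.42 -0.07  0.49]
0.5 -9 [ 0.373 -0.067  0.073] q2 q3 q5 [0.33 2.  ] 0.97 wrist [ 0.43 -0.07  0.46]
0.25 -14 [ 0.36  -0.067  0.046] q2 q3 q5 [0.41 1.98] 1.0 wrist [ 0.46 -0.07  0.42]
0.0 -20 [ 0.353 -0.067  0.017] q2 q3 q5 [0.51 1.95] 1.03 wrist [ 0.49 -0.07  0.38]
from [ 0.4221 -0.0893  0.1783] row mm 6.937883698753011
[[0.0002, 0.0068, -0.0015, -5.85, -1.58, 1.58], [0.0004, 0.0069, -0.0008, -5.85, -1.58, 1.58], [0.0005, 0.0069, -0.0001, -5.85, -1.58, 1.58], [0.0007, 0.0069, 0.0006, -5.85, -1.58, 1.58], [0.0009, 0.0068, 0.0013, -5.85, -1.58, 1.58], [0.0012, 0.0066, 0.0019, -5.85, -1.58, 1.58], [0.0014, 0.0063, 0.0025, -5.85, -1.58, 1.58], [0.0017, 0.006, 0.0031, -5.85, -1.58, 1.58], [0.0019, 0.0056, 0.0037, -5.85, -1.58, 1.58], [0.0022, 0.0051, 0.0041, -5.85, -1.58, 1.58], [0.0024, 0.0046, 0.0046, -5.85, -1.58, 1.58], [0.0027, 0.0041, 0.005, -5.85, -1.58, 1.58], [0.0029, 0.0035, 0.0053, -5.85, -1.58, 1.58], [0.0031, 0.0028, 0.0055, -5.85, -1.58, 1.58], [0.0034, 0.0022, 0.0057, -5.85, -1.58, 1.58]]
```

>>> jog_arm(deltas=[[0,0.005,0,-7,0,0],[0,0.005,0,-7,0,0],[0,0.005,0,-7,0,0],[0,0.005,0,-7,0,0],[0,0.005,0,-7,0,0],[0,0.005,0,-7,0,0],[0,0.005,0.005,-7,0,0],[0,0.005,0.005,-7,0,0],[0,0,0.005,-7,0,0],[0,0,0.005,-7,0,0],[0,0,0.005,-7,0,0],[0,0,0.005,-7,0,0]], grip=0.05)

```text
t: 11.48
tool_pos: [0.483, -0.0886, 0.1781]
tool_rot: [[-0.004, 0.099, 0.995], [0.001, 0.995, -0.099], [-1.0, 0.001, -0.004]]
wrist_force: [0.9, -0.4, 0.2]
width: 0.0499
```

```bash
python3 - <<'E'
from h import *
st()
x=tilt(20)[:,0]; T=tabpt(2.25,s=.123)+.011*x; print('final',T,'pre',T-.07*x); plan(T-.07*x,tilt(20),6)
E
```

```text
t 11.48 q [-0.267  0.243  1.75  -0.     1.152 -1.739] p [ 0.483  -0.0886  0.1781] yaw 84.3 F [ 0.9 -0.4  0.2] w 0.0499
final [ 0.56409602 -0.067       0.10359734] pre [ 0.54015461 -0.067       0.16937583]
from [ 0.483  -0.0886  0.1781] row mm 10.2879601347847
[[0.0014, 0.0045, 0.0091, -0.94, -3.36, 0.16], [0.002, 0.0044, 0.0091, -0.94, -3.36, 0.16], [0.0025, 0.0042, 0.009, -0.94, -3.36, 0.16], [0.0031, 0.0041, 0.0089, -0.94, -3.36, 0.16], [0.0036, 0.0039, 0.0088, -0.94, -3.36, 0.16], [0.0041, 0.0038, 0.0086, -0.94, -3.36, 0.16]]
```

>>> jog_arm(deltas=[[0.001,0.0045,0.009,-1,-3.4,0],[0.002,0.0045,0.009,-1,-3.4,0],[0.0025,0.004,0.009,-1,-3.4,0],[0.003,0.004,0.009,-1,-3.4,0],[0.0035,0.004,0.009,-1,-3.4,0],[0.004,0.004,0.0085,-1,-3.4,0],[0,0,0,0,0,0],[0,0,0,0,0,0],[0,0,0,0,0,0],[0,0,0,0,0,0]])

```text
t: 12.32
tool_pos: [0.5412, -0.0676, 0.1717]
tool_rot: [[0.347, 0.003, 0.938], [-0.018, 1.0, 0.003], [-0.938, -0.018, 0.347]]
wrist_force: [0.2, 0.4, -0.8]
width: 0.0501
```

```bash
python3 - <<'E'
from h import *
s=st(); p,d,P=shot('wrist','w11'); st(); shot('scene','s11')
x=tilt(20)[:,0]; T=tabpt(2.25,s=.123)+.011*x; plan(T,tilt(20),6)
E
```

```text
t 12.32 q [-0.248  0.178  1.936  0.107  0.682 -1.89 ] p [ 0.5412 -0.0676  0.1717] yaw 89.8 F [ 0.2  0.4 -0.8] w 0.0501
t 12.37 q [-0.248  0.178  1.936  0.107  0.682 -1.89 ] p [ 0.5414 -0.0676  0.1719] yaw 89.8 F [-0.1 -0.2 -0.6] w 0.0502
from [ 0.5413 -0.0676  0.172 ] row mm 12.011817723618167
[[0.012, 0.0003, -0.0004, 0.03, 0.06, 0.18], [0.012, 0.0003, -0.0004, 0.03, 0.06, 0.18], [0.012, 0.0002, -0.0004, 0.03, 0.06, 0.18], [0.012, 0.0002, -0.0004, 0.03, 0.06, 0.18], [0.012, 0.0002, -0.0004, 0.03, 0.06, 0.18], [0.012, 0.0001, -0.0003, 0.03, 0.06, 0.18]]
```

View pics/w11.png

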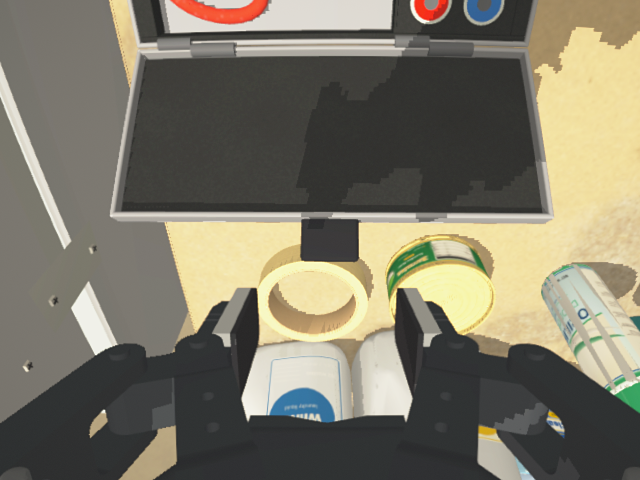

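View pics/s11.png

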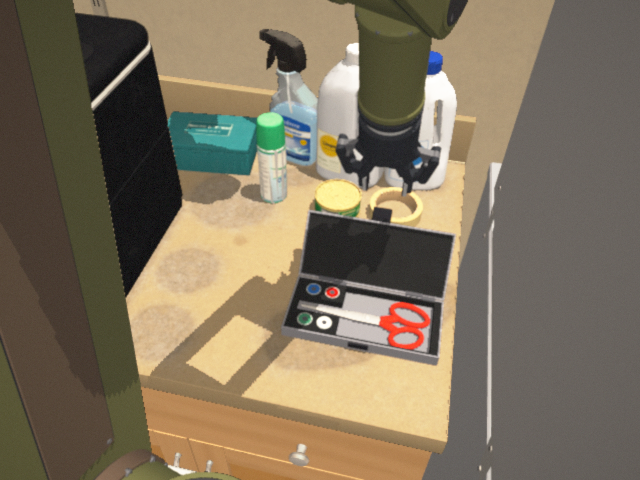

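```bash
python3 - <<'E'
from h import *
p,d,P=load('w11')
W=pts(P,d,[(330,240),(306,240),(354,240),(330,224),(330,258),(200,217),(450,215)]); print(W.round(4))
for w in W[[0,3,4]]:
    a=np.array([w[0]-.4784,w[2]-.022]); print(np.hypot(*a), 'ang',np.pi-np.arctan2(a[1],a[0]))
for phi in (2.25,2.28,2.3): print(phi,tabpt(phi,.117,.003),tabpt(phi,.128,.003))
E
```

```text
[[ 0.5558 -0.067   0.1105]
 [ 0.5551 -0.0792  0.1117]
 [ 0.5552 -0.0548  0.1112]
 [ 0.5499 -0.0671  0.1047]
 [ 0.5615 -0.0669  0.1182]
 [ 0.5471 -0.1347  0.1032]
 [ 0.5449 -0.0057  0.103 ]]
0.11761254781567797 ang 2.2896190285720532
0.10933717930614582 ang 2.283307268970601
0.12709695531199536 ang 2.283502501377381
2.25 [ 0.55423053 -0.067       0.11115004] [ 0.56114044 -0.067       0.11970885]
2.28 [ 0.55687051 -0.067       0.10883535] [ 0.56403404 -0.067       0.11718304]
2.3 [ 0.55859141 -0.067       0.10724868] [ 0.56592045 -0.067       0.11545144]
```

>>> jog_arm(deltas=[[0.012,0,0,0,0,0],[0.012,0,-0.0005,0,0,0],[0.012,0.0005,-0.0005,0,0,0],[0.012,0,-0.0005,0,0,0.5],[0.012,0.0005,-0.0005,0,0,0.5],[0.011,0,0,0,0,0],[0,0,0,0,0,0],[0,0,0,0,0,0],[0,0,0,0,0,0],[0,0,0,0,0,0]])

```text
t: 13.25
tool_pos: [0.564, -0.0674, 0.1054]
tool_rot: [[0.349, -0.003, 0.937], [-0.001, 1.0, 0.004], [-0.937, -0.002, 0.349]]
wrist_force: [-0.2, 0.7, -0.3]
width: 0.0498
```

```bash
python3 - <<'E'
from h import *
st(); shot('wrist','w12'); x=tilt(20)[:,0]; T=tabpt(2.26,s=.122)+.011*x; plan(T,tilt(20),1)
E
```

```text
t 13.25 q [-0.249  0.306  1.98   0.173  0.516 -1.96 ] p [ 0.564  -0.0674  0.1054] yaw 90.2 F [-0.2  0.7 -0.3] w 0.0498
from [ 0.564  -0.0674  0.1055] row mm 3.501379391936443
[[0.0034, 0.0004, -0.0009, 0.22, 0.44, 0.07]]
```

View pics/w12.png

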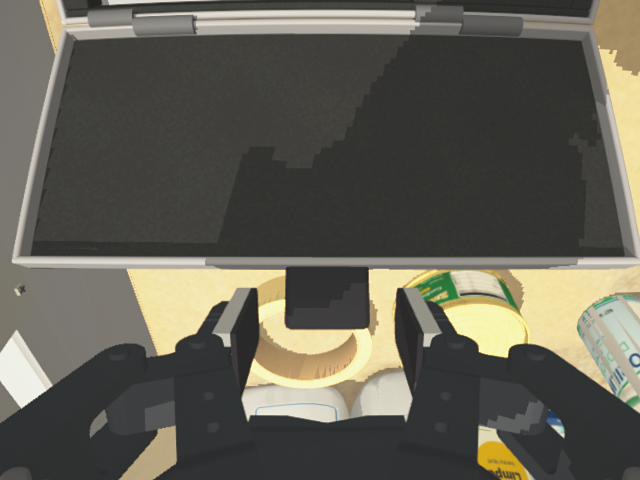

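>>> jog_arm(deltas=[[0.002,0,-0.001,0,0,0],[0,0,0,0,0,0],[0,0,0,0,0,0],[0,0,0,0,0,0],[0,0,0,0,0,0],[0,0,0,0,0,0],[0,0,0,0,0,0]], grip=0.015)

```text
t: 13.88
tool_pos: [0.5637, -0.0673, 0.1026]
tool_rot: [[0.349, -0.003, 0.937], [-0.001, 1.0, 0.004], [-0.937, -0.002, 0.349]]
wrist_force: [1.3, -0.4, 1.4]
width: 0.0277
```

```bash
python3 - <<'E'
from h import *
s=st(); shot('wrist','w13')
p0=s['tool_pos']; R0=s['tool_rot']
print(R0.round(3).tolist())
# tab contact pt offset k along tool x, track trajectory
th0=np.degrees(np.arctan2(R0[0,0],-R0[2,0])); print('tilt',th0)
# tab material centre: fix rho, angle rel. to tool
best=min(((np.linalg.norm((p0-k*R0[:,0]-tabpt(f,s=ss))[[0,2]]),k,f,ss) for k in np.arange(.006,.016,.001) for f in (2.25,2.26,2.27) for ss in np.arange(.117,.126,.001)))
print(best)
E
```

```text
t 13.88 q [-0.249  0.31   1.984  0.175  0.509 -1.962] p [ 0.5637 -0.0673  0.1026] yaw 90.2 F [ 1.3 -0.4  1.4] w 0.0277
[[0.349, -0.003, 0.937], [-0.001, 1.0, 0.004], [-0.937, -0.002, 0.349]]
tilt 20.39825634305778
(np.float64(0.0003205955489288643), np.float64(0.011), 2.25, np.float64(0.12200000000000001))
```

View pics/w13.png

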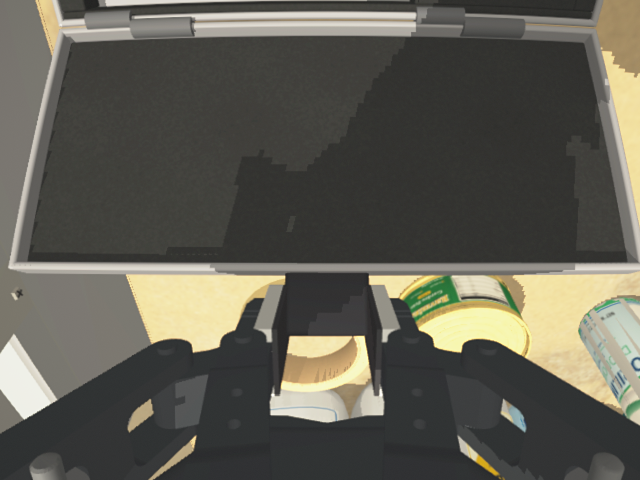

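```bash
cat >> h.py <<'E'
def lidplan(f0,f1,t0,t1,n,k=.011,s=.122):
    p=monitor.read_state(); P0=p['tool_pos'];R0=p['tool_rot']; out=[]
    off=P0-(tabpt(f0,s)+k*tilt(t0)[:,0]); print('offset',off.round(4))
    Pc,Rc=P0,R0
    for i in range(1,n+1):
        a=i/n; f=f0+(f1-f0)*a; t=t0+(t1-t0)*a
        T=tabpt(f,s)+k*tilt(t)[:,0]+off*(1-a); Rt=tilt(t)
        dp=(Rc.T@(T-Pc)).round(4); rv=np.degrees(Ro.from_matrix(Rc.T@Rt).as_rotvec()).round(1)
        out.append([*dp.tolist(),*rv.tolist()])
        Pc=Pc+Rc@dp; Rc=Rc@Ro.from_rotvec(np.radians(rv)).as_matrix()
    print(out); print('end',Pc.round(4))
E
python3 -c "
from h import *
lidplan(2.25,1.55,20.4,10,12)"
```

```text
offset [ 0.0001 -0.0003 -0.0003]
[[-0.0062, 0.0, -0.0037, 0.2, 0.9, 0.1], [-0.006, 0.0001, -0.0041, 0.0, 0.8, -0.0], [-0.0056, 0.0, -0.0046, 0.0, 0.9, -0.0], [-0.0053, 0.0, -0.0049, 0.0, 0.9, -0.0], [-0.005, 0.0001, -0.0053, 0.0, 0.8, -0.0], [-0.0045, 0.0, -0.0057, 0.0, 0.9, -0.0], [-0.0042, 0.0, -0.006, 0.0, 0.9, -0.0], [-0.0036, 0.0001, -0.0063, 0.0, 0.8, -0.0], [-0.0033, 0.0, -0.0065, 0.0, 0.9, -0.0], [-0.0028, 0.0, -0.0068, 0.0, 0.9, -0.0], [-0.0022, 0.0001, -0.0069, 0.0, 0.8, -0.0], [-0.0018, 0.0, -0.0071, 0.0, 0.9, -0.0]]
end [ 0.4838 -0.067   0.1333]
```

>>> jog_arm(deltas=[[-0.006,0,-0.004,0,0.9,0],[-0.006,0,-0.004,0,0.9,0],[-0.0055,0,-0.0045,0,0.9,0],[-0.0055,0,-0.005,0,0.9,0],[-0.005,0,-0.0055,0,0.9,0],[-0.0045,0,-0.0055,0,0.9,0],[-0.004,0,-0.006,0,0.8,0],[-0.0035,0,-0.0065,0,0.8,0],[-0.0035,0,-0.0065,0,0.8,0],[-0.003,0,-0.007,0,0.8,0],[0,0,0,0,0,0],[0,0,0,0,0,0]])

```text
t: 14.93
tool_pos: [0.4957, -0.0675, 0.131]
tool_rot: [[0.201, -0.004, 0.98], [-0.002, 1.0, 0.005], [-0.98, -0.002, 0.201]]
wrist_force: [-0.3, -3.9, -8.9]
width: 0.0277
```

```bash
python3 - <<'E'
from h import *
s=st(); R=s['tool_rot']; th=np.degrees(np.arctan2(R[0,0],-R[2,0])); c=s['tool_pos']-.011*R[:,0]; print('tilt',th,'rad',np.hypot(c[0]-.4784,c[2]-.022),'expect',np.hypot(.122,.006))
f=np.pi-np.arctan2(c[2]-.022,c[0]-.4784)-np.arctan2(.006,.122); print('phi',f)
shot('scene','s14'); shot('wrist','w14')
lidplan(f,.9,th,0,12)
E
```

```text
t 14.93 q [-0.257  0.226  1.953  0.071  0.768 -1.878] p [ 0.4957 -0.0675  0.131 ] yaw 90.3 F [-0.3 -3.9 -8.9] w 0.0277
tilt 11.56999044051943 rad 0.12069854654925334 expect 0.12214745187681976
phi 1.6467648176091314
offset [ 0.0002 -0.0005 -0.0014]
[[-0.0023, 0.0001, -0.0074, 0.3, 1.0, 0.1], [-0.0018, 0.0, -0.0077, -0.0, 1.0, -0.0], [-0.0012, 0.0, -0.0077, -0.0, 0.9, -0.0], [-0.0005, 0.0001, -0.0077, -0.0, 1.0, -0.0], [-0.0, 0.0, -0.0078, -0.0, 0.9, -0.0], [0.0006, 0.0, -0.0078, -0.0, 1.0, -0.0], [0.0012, 0.0001, -0.0076, -0.0, 1.0, -0.0], [0.0019, 0.0, -0.0076, -0.0, 0.9, -0.0], [0.0023, 0.0001, -0.0074, -0.0, 1.0, -0.0], [0.003, -0.0, -0.0071, -0.0, 1.0, -0.0], [0.0035, 0.0, -0.0069, -0.0, 0.9, -0.0], [0.004, 0.0001, -0.0066, -0.0, 1.0, -0.0]]
end [ 0.4072 -0.067   0.1103]
```

View pics/s14.png

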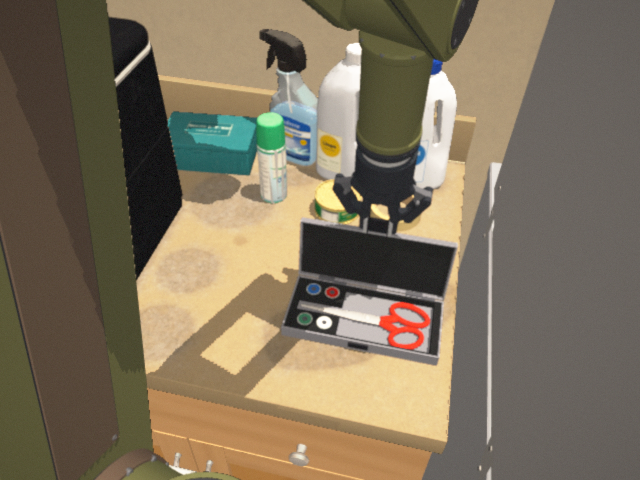

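View pics/w14.png

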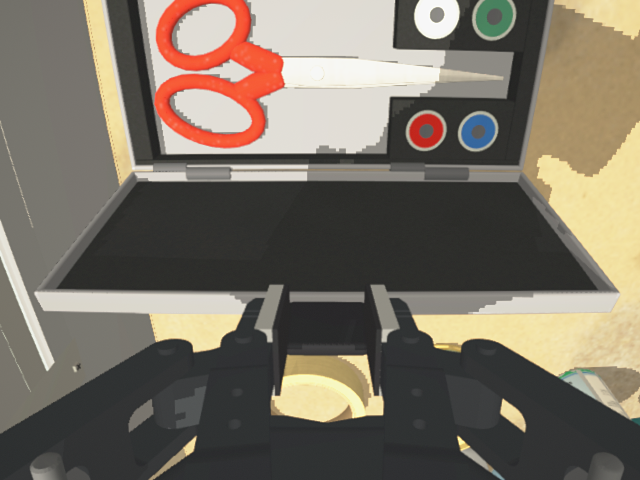

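```bash
python3 - <<'E'
from h import *
lidplan(1.65,.9,11.6,0,12,s=.12)
E
```

```text
offset [-0.     -0.0005  0.0006]
[[-0.0022, 0.0001, -0.0074, 0.3, 1.0, 0.1], [-0.0016, 0.0, -0.0075, -0.0, 0.9, -0.0], [-0.001, 0.0, -0.0076, -0.0, 1.0, -0.0], [-0.0004, 0.0001, -0.0077, -0.0, 1.0, -0.0], [0.0002, 0.0, -0.0077, -0.0, 0.9, -0.0], [0.0007, 0.0, -0.0077, -0.0, 1.0, -0.0], [0.0014, 0.0001, -0.0075, -0.0, 1.0, -0.0], [0.002, 0.0, -0.0075, -0.0, 0.9, -0.0], [0.0025, 0.0001, -0.0073, -0.0, 1.0, -0.0], [0.003, -0.0, -0.007, -0.0, 1.0, -0.0], [0.0036, 0.0, -0.0068, -0.0, 0.9, -0.0], [0.0042, 0.0001, -0.0065, -0.0, 1.0, -0.0]]
end [ 0.4085 -0.067   0.1087]
```

>>> jog_arm(deltas=[[-0.0023,0,-0.0074,0.2,1,0],[-0.0018,0,-0.0076,0,1,0],[-0.0012,0,-0.0076,0,1,0],[-0.0006,0,-0.0077,0,1,0],[0,0,-0.0077,0,1,0],[0.0006,0,-0.0077,0,1,0],[0.0012,0,-0.0076,0,1,0],[0.0018,0,-0.0075,0,1,0],[0.0024,0,-0.0073,0,1,0],[0.003,0,-0.0071,0,1,0],[0,0,0,0,0,0],[0,0,0,0,0,0]])

```text
t: 16.03
tool_pos: [0.4203, -0.0661, 0.1212]
tool_rot: [[0.028, 0.001, 1.0], [0.001, 1.0, -0.001], [-1.0, 0.001, 0.028]]
wrist_force: [-4.0, 1.2, 1.2]
width: 0.0157
```

```bash
cat >> h.py <<'E'
def lidstate():
    s=st(); R=s['tool_rot']; th=np.degrees(np.arctan2(R[0,0],-R[2,0])); c=s['tool_pos']-.011*R[:,0]
    f=np.pi-np.arctan2(c[2]-.022,c[0]-.4784)-np.arctan2(.006,.122); print('tilt',th,'rad',np.hypot(c[0]-.4784,c[2]-.022),'phi',f); return f,th
E
python3 - <<'E'
from h import *
f,th=lidstate(); shot('wrist','w15')
lidplan(f,.35,th,-10,12,s=.1205)
E
```

```text
t 16.03 q [-0.263  0.215  1.978  0.01   0.922 -1.838] p [ 0.4203 -0.0661  0.1212] yaw 89.9 F [-4.   1.2  1.2] w 0.0157
tilt 1.6292425825547814 rad 0.12472186279094699 phi 1.0346055961608596
offset [-0.0015  0.0007  0.0029]
[[0.0035, -0.0001, -0.0062, -0.1, 1.0, -0.0], [0.0039, -0.0, -0.0059, 0.0, 1.0, -0.0], [0.0043, -0.0001, -0.0056, 0.0, 1.0, -0.0], [0.0047, -0.0, -0.0052, 0.0, 0.9, -0.0], [0.0051, -0.0001, -0.005, 0.0, 1.0, -0.0], [0.0054, -0.0, -0.0045, 0.0, 1.0, -0.0], [0.0058, -0.0001, -0.0042, 0.0, 0.9, -0.0], [0.006, -0.0, -0.0037, 0.0, 1.0, -0.0], [0.0063, -0.0001, -0.0033, 0.0, 1.0, -0.0], [0.0065, -0.0001, -0.0028, 0.0, 0.9, -0.0], [0.0067, -0.0, -0.0024, 0.0, 1.0, -0.0], [0.0069, -0.0001, -0.0019, 0.0, 1.0, -0.0]]
end [ 0.3653 -0.067   0.0581]
```

View pics/w15.png

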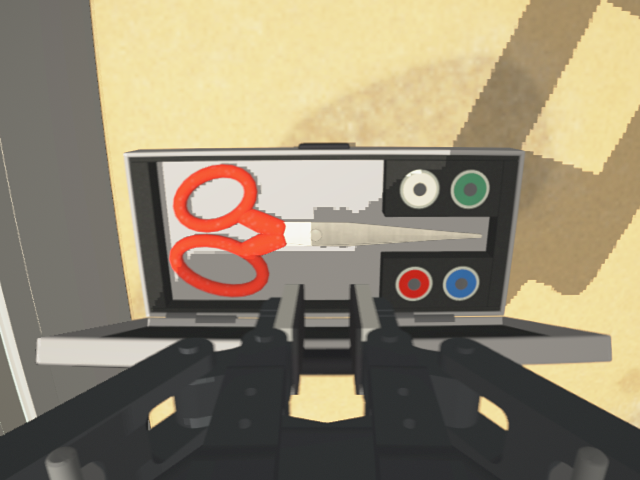

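The tab slipped out: opening 0.016, and the lid is left standing near upright with its edge at row 350. I'll measure the lid's angle before mending this.

```bash
python3 - <<'E'
from h import *
s=st(); p,d,P=shot('scene','s16'); p,d,P=load('s16')
cv2.imwrite('pics/zs16.png',cv2.resize(p[120:380,250:480],None,fx=2.3,fy=2.3)[...,::-1])
q,e,Q=load('w15')
W=pts(Q,e,[(60,350),(150,350),(550,350),(590,350),(60,340),(60,360),(550,340),(100,334),(560,331)]); print(W.round(4))
for w in W: print(np.pi-np.arctan2(w[2]-.022,w[0]-.4784),np.hypot(w[2]-.022,w[0]-.4784))
E
```

```text
t 16.08 q [-0.262  0.216  1.978  0.01   0.919 -1.838] p [ 0.4208 -0.0663  0.1206] yaw 89.9 F [-0.4  1.2 -1. ] w 0.0153
[[ 0.4411 -0.173   0.1215]
 [ 0.4403 -0.1355  0.1212]
 [ 0.4412  0.0223  0.1211]
 [ 0.4413  0.0389  0.1218]
 [ 0.4381 -0.174   0.1188]
 [ 0.4456 -0.1739  0.1218]
 [ 0.4377  0.0225  0.1194]
 [ 0.4587 -0.1819  0.0784]
 [ 0.452   0.0465  0.0879]]
1.2122129536819832 0.1062568045087258
1.2039716560676401 0.10626108371604139
1.2116805449677777 0.10585345530919225
1.2152496540241715 0.10645016254044988
1.1767145243004316 0.10488977382412064
1.2532535708206742 0.10505077597715856
1.1747582778702919 0.10561351306497485
1.2342698681677076 0.059718805853723224
1.1898734942209437 0.07101893233169754
```

View pics/zs16.png

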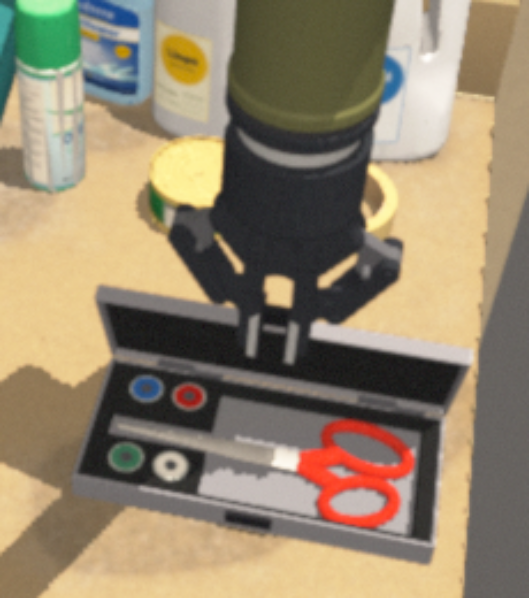

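>>> jog_arm(deltas=[[-0.02,0,-0.004,0,0,0],[-0.03,0,0,0,0,0],[-0.03,0,0,0,0,0],[-0.005,0,0.025,0,0.8,0],[0,0,0.03,0,0.8,0],[0,0,0.018,0,0,0],[0,0,0,0,0,0],[0,0,0,0,0,0],[0,0,0,0,0,0]], grip=0.0)

```text
t: 16.88
tool_pos: [0.4873, -0.067, 0.2049]
tool_rot: [[0.0, 0.0, 1.0], [-0.001, 1.0, -0.0], [-1.0, -0.001, 0.0]]
wrist_force: [-0.4, -1.0, 0.3]
width: -0.0001
```

```bash
cat >> h.py <<'E'
def pushplan(f0,f1,n,s=.085,nn=.011,t=0):
    p=monitor.read_state(); Pc=p['tool_pos'];Rc=p['tool_rot']; out=[]; prev=None
    for i in range(n+1):
        f=f0+(f1-f0)*i/n
        T=tabpt(f,s,nn)+np.array([.011,0,0])
        if i==0: print('start should be',T.round(4),'have',Pc.round(4))
        dp=(Rc.T@(T-Pc)).round(4) if i else None
        if i: out.append(dp.tolist()); Pc=Pc+Rc@dp
    print(out,'end',Pc.round(4))
E
python3 - <<'E'
from h import *
s=st(); shot('wrist','w17'); plan(tabpt(1.3,.085,.011)+np.array([.011,0,0]),tilt(0),6)
E
```

```text
t 16.88 q [-2.220e-01  2.150e-01  1.713e+00 -1.000e-03  1.214e+00 -1.792e+00] p [ 0.4873 -0.067   0.2049] yaw 90.0 F [-0.4 -1.   0.3] w -0.0001
from [ 0.487  -0.067   0.2049] row mm 16.416749790739484
[[0.0163, 0.0, -0.0016, -0.0, 0.0, 0.01], [0.0163, 0.0, -0.0016, -0.0, 0.0, 0.01], [0.0163, 0.0, -0.0016, -0.0, 0.0, 0.01], [0.0163, 0.0, -0.0016, -0.0, 0.0, 0.01], [0.0163, 0.0, -0.0016, -0.0, 0.0, 0.01], [0.0163, 0.0, -0.0016, -0.0, 0.0, 0.01]]
```

View pics/w17.png

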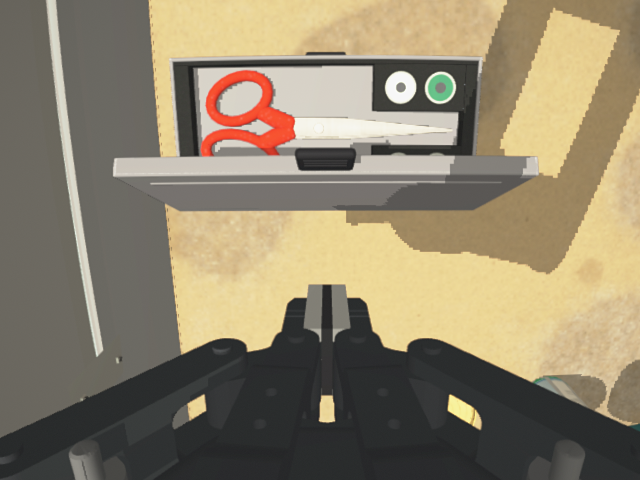

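Closed fingers are now behind the lid, whose edge is at row 165 with the tab at (325,160). I'll descend and push.

>>> jog_arm(deltas=[[0.02,0,0,0,0,0],[0.025,0,0,0,0,0],[0.025,0,0,0,0,0],[0.018,0,0,0,0,0],[0.01,0,0,0,0,0],[0,0,-0.005,0,0,0],[0,0,-0.005,0,0,0],[0,0,0,0,0,0],[0,0,0,0,0,0]])

```text
t: 17.68
tool_pos: [0.4789, -0.0676, 0.1083]
tool_rot: [[0.004, 0.001, 1.0], [-0.002, 1.0, -0.001], [-1.0, -0.002, 0.004]]
wrist_force: [0.8, 0.1, -0.9]
width: -0.0
```

```bash
python3 - <<'E'
from h import *
st(); pushplan(1.3,.65,12)
pushplan(.65,0,12)
E
```

```text
t 17.68 q [-2.270e-01  3.150e-01  1.863e+00 -1.000e-03  9.590e-01 -1.797e+00] p [ 0.4789 -0.0676  0.1083] yaw 90.0 F [ 0.8  0.1 -0.9] w -0.0
start should be [ 0.4773 -0.067   0.1068] have [ 0.4789 -0.0676  0.1083]
[[0.0022, 0.0006, -0.0063], [0.001, -0.0, -0.0045], [0.0013, -0.0, -0.0045], [0.0015, -0.0, -0.0044], [0.0017, -0.0, -0.0043], [0.002, -0.0, -0.0042], [0.0021, -0.0, -0.0041], [0.0024, -0.0, -0.004], [0.0027, -0.0, -0.0038], [0.0028, 0.0, -0.0037], [0.003, 0.0, -0.0035], [0.0032, 0.0, -0.0034]] end [ 0.4284 -0.067   0.0822]
start should be [ 0.4284 -0.067   0.0822] have [ 0.4789 -0.0676  0.1083]
[[0.0293, 0.0006, -0.0539], [0.0035, 0.0, -0.0029], [0.0037, 0.0, -0.0028], [0.0039, 0.0, -0.0026], [0.004, 0.0, -0.0024], [0.0041, 0.0, -0.0022], [0.0042, 0.0, -0.0019], [0.0043, 0.0001, -0.0017], [0.0044, -0.0, -0.0015], [0.0045, -0.0, -0.0012], [0.0045, -0.0, -0.001], [0.0046, -0.0, -0.0008]] end [ 0.4044 -0.067   0.033 ]
```

>>> jog_arm(deltas=[[0.002,0,-0.006,0,0,0],[0.001,0,-0.0045,0,0,0],[0.0013,0,-0.0045,0,0,0],[0.0015,0,-0.0044,0,0,0],[0.0017,0,-0.0043,0,0,0],[0.002,0,-0.0042,0,0,0],[0.0021,0,-0.0041,0,0,0],[0.0024,0,-0.004,0,0,0],[0.0027,0,-0.0038,0,0,0],[0.0028,0,-0.0037,0,0,0],[0.003,0,-0.0035,0,0,0],[0.0032,0,-0.0034,0,0,0]])

```text
t: 18.68
tool_pos: [0.4284, -0.0675, 0.081]
tool_rot: [[0.003, 0.0, 1.0], [-0.001, 1.0, -0.0], [-1.0, -0.001, 0.003]]
wrist_force: [-0.1, 0.1, 1.5]
width: 0.0
```

>>> jog_arm(deltas=[[0.0035,0,-0.0031,0,0,0],[0.0035,0,-0.0029,0,0,0],[0.0037,0,-0.0028,0,0,0],[0.0039,0,-0.0026,0,0,0],[0.004,0,-0.0024,0,0,0],[0.0041,0,-0.0022,0,0,0],[0,0,0,0,0,0],[0,0,0,0,0,0]])

```text
t: 19.35
tool_pos: [0.4126, -0.0675, 0.0583]
tool_rot: [[0.002, 0.0, 1.0], [-0.001, 1.0, -0.0], [-1.0, -0.001, 0.002]]
wrist_force: [-0.5, -0.3, 0.1]
width: 0.0
```

```bash
python3 - <<'E'
from h import *
st(); shot('wrist','w18'); p,d,P=shot('scene','s18'); pushplan(.33,0,7)
cv2.imwrite('pics/zs18.png',cv2.resize(p[120:380,250:480],None,fx=2.3,fy=2.3)[...,::-1])
E
```

```text
t 19.35 q [-2.630e-01  3.220e-01  2.053e+00 -1.000e-03  7.640e-01 -1.833e+00] p [ 0.4126 -0.0675  0.0583] yaw 90.0 F [-0.5 -0.3  0.1] w 0.0
start should be [ 0.4126 -0.067   0.06  ] have [ 0.4132 -0.0676  0.0587]
[[0.0024, 0.0006, -0.0024], [0.0037, 0.0, -0.0015], [0.0038, 0.0, -0.0014], [0.0039, 0.0, -0.0012], [0.0039, 0.0, -0.001], [0.004, 0.0, -0.0008], [0.004, 0.0, -0.0006]] end [ 0.4044 -0.067   0.033 ]
```

View pics/zs18.png

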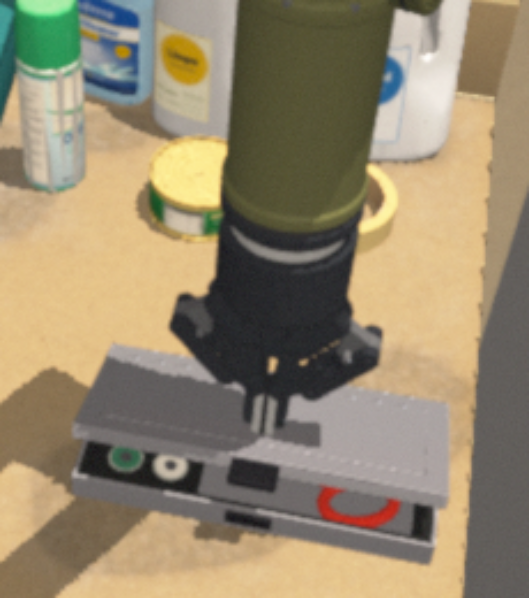

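The lid is following, at about 0.35 rad. I'll keep going to closed and press lightly.

>>> jog_arm(deltas=[[0.0025,0,-0.0022,0,0,0],[0.0037,0,-0.0015,0,0,0],[0.0038,0,-0.0014,0,0,0],[0.0039,0,-0.0012,0,0,0],[0.0039,0,-0.001,0,0,0],[0.004,0,-0.0008,0,0,0],[0.003,0,0,0,0,0],[0.001,0,0,0,0,0],[0,0,0,0,0,0],[0,0,0,0,0,0]])

```text
t: 20.28
tool_pos: [0.4042, -0.0674, 0.0329]
tool_rot: [[0.002, 0.0, 1.0], [-0.001, 1.0, -0.0], [-1.0, -0.001, 0.002]]
wrist_force: [-2.7, -0.7, 7.3]
width: -0.0
```

>>> jog_arm(deltas=[[0.0005,0,0,0,0,0],[0.0005,0,0,0,0,0],[0,0,0,0,0,0]])

```text
t: 20.53
tool_pos: [0.4042, -0.0675, 0.0328]
tool_rot: [[0.002, 0.0, 1.0], [-0.001, 1.0, -0.0], [-1.0, -0.001, 0.002]]
wrist_force: [-3.4, -0.4, 17.8]
width: -0.0005
```

It stopped hard at z=0.0328 with 18 N, and the closed lid's top should be at 0.033. Lifting off to check.

>>> jog_arm(deltas=[[-0.005,0,0,0,0,0],[-0.02,0,0,0,0,0],[-0.035,0,0,0,0,0],[-0.04,0,0,0,0,0],[-0.04,0,0,0,0,0],[-0.04,0,0,0,0,0],[0,0,0,0,0,0],[0,0,0,0,0,0],[0,0,0,0,0,0],[0,0,0,0,0,0]])

```text
t: 21.37
tool_pos: [0.403, -0.0669, 0.2104]
tool_rot: [[-0.001, 0.0, 1.0], [-0.0, 1.0, -0.0], [-1.0, -0.0, -0.001]]
wrist_force: [0.4, -0.3, -0.7]
width: 0.0004
```

```bash
python3 - <<'E'
from h import *
st(); q,e,Q=shot('wrist','w20'); p,d,P=shot('scene','s20'); t,g,T=shot('top','t20')
v,u=np.mgrid[0:480:2,0:640:2]; uv=np.c_[u.ravel(),v.ravel()]
for im,dd,PP in ((q,e,Q),(p,d,P)):
    a=uv[dd[uv[:,1],uv[:,0]]>0]; W=pts(PP,dd,a)
    W=W[(W[:,0]>.38)&(W[:,0]<.47)&(W[:,1]>-.17)&(W[:,1]<.035)&(W[:,2]<.06)]
    A=np.c_[W[:,:2],np.ones(len(W))]; c,r,_,_=np.linalg.lstsq(A,W[:,2],rcond=None)
    print(len(W),'slope x',c[0].round(4),'slope y',c[1].round(4),'z median',np.median(W[:,2]).round(4))
# bystanders before/after in scene
d0=load('s11')[0]; 
for n,(a,b) in dict(scene=('scene0','s20'),top=('top0','t20')).items():
    A=load(a)[0].astype(int);B=load(b)[0].astype(int); D=(abs(A-B).max(2)>45).astype(np.uint8); cv2.imwrite(f'pics/diff_{n}.png',D*255)
cv2.imwrite('pics/zs20.png',cv2.resize(p[100:380,230:480],None,fx=2.1,fy=2.1)[...,::-1])
E
```

```text
t 21.37 q [-2.680e-01  9.100e-02  1.855e+00 -1.000e-03  1.196e+00 -1.838e+00] p [ 0.403  -0.0669  0.2104] yaw 90.0 F [ 0.4 -0.3 -0.7] w 0.0004
6850 slope x 0.0014 slope y 0.0005 z median 0.0335
1618 slope x 0.0085 slope y 0.0071 z median 0.0337
```

View pics/zs20.png

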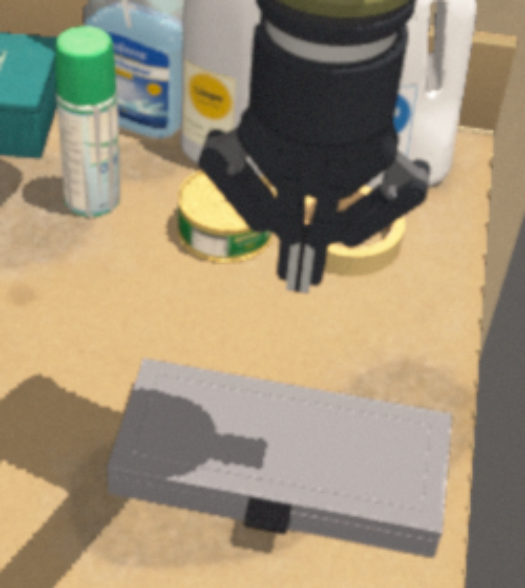

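View pics/t20.png

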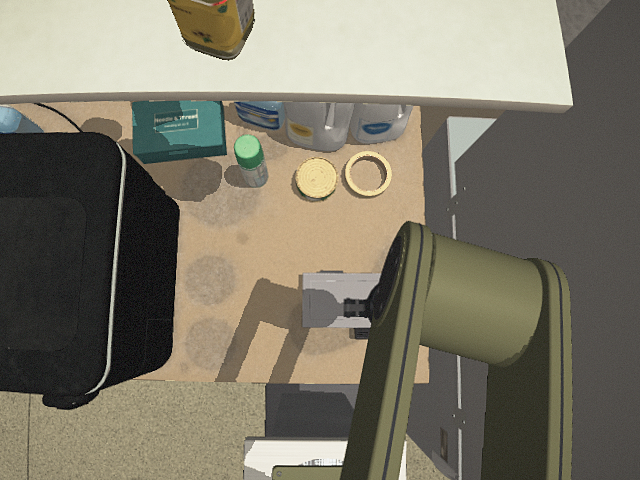

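View pics/diff_scene.png

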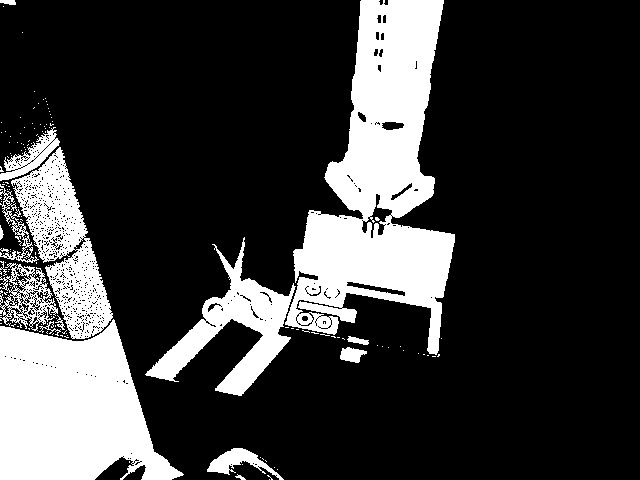

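The lid is shut and level: its top is at 33.5 mm with a slope of 0.001 rad. The bystanders show no change in the difference image, and the robot is touching nothing. Handing in.

```bash
python3 -c "
from station import env
print(env.sign_off())"
```

```text
the job is handed in; nothing more can be done
None
```

The scissors are put away: I squeezed them shut by the shanks, laid them in the cut-out with the blades in the slot, and closed the lid. The job was handed in at about 21.5 s of the 70 s.

**One thing went wrong:** the lid tab slipped out of the fingers partway through the swing, leaving the lid at about 1.16 rad. I went over to its back with closed fingers and pushed it down, ending with an 18 N press.

**Last checks:**
- **Scissors:** before the lid came over them, the ring tops measured 15–15.5 mm and the blades 13 mm, against 16 and 13.5 mm expected when home. They still looked in place during the lid swing. I could not see them again once it was shut.
- **Lid:** by the wrist camera its top is at 33.5 mm, against 33 mm when closed, with a slope of 0.001. The scene camera gave 33.7 mm and a slope of 0.0085, a small disagreement.
- **Bystanders:** the tape roll, tin and spray can showed no movement between the first and last scene pictures.
- **Robot:** the gripper was about 18 cm clear of the lid, touching nothing.

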